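Clear the statue carver's bench

ROBOT

A 7-joint arm with a two-finger parallel gripper is mounted at the origin on the work surface. World frame = base frame: x ahead of the robot, y to its left, z up, the work surface at z = 0. Lengths are in m, angles in rad, forces in N, time in s.
With the tool pointing down it reaches from about 0.4 to 0.85 m from the base axis. Payload 4.5 kg.
Tool frame: the origin (TCP) lies midway between the tips of the shut fingers; the grasp point (between the pads) lies ctrl.tcp_to_grasp behind it (ctrl.tcp_to_grasp is the distance from the TCP to the grasp point, in m); z points along the fingers, y is the line along which they close (so a half turn about z gives the same grasp; the last joint's range is limited). The gripper opens to 85 mm and grips with 20 to 120 N. Pads are 22 mm wide; open, the fingers measure 114 mm over their backs; the gripper's body (76 mm by 85 mm) begins 54 mm behind the grasp point. The pads swing forward as they close: fully open they stand 13 mm farther back than shut.
Start: joints at [1.363, 0.689, -0.195, 1.565, 0.157, 0.902, -0.215], TCP at [0.15, -0.607, 0.231] pointing down, gripper open.
Joint ranges: [-3.01, 3.01], [-0.46, 2.08], [-1.47, 1.51], [0.13, 2.56], [-1, 4.14], [0.04, 2.09], [-2.66, 2.66]. Speed limits (rad/s): [2.57, 2.57, 3.14, 3.14, 3.14, 3.14, 3.14].

INTERFACE

Orientations are given as a 3x3 rotation matrix whose columns are the frame's x, y, z axes.
In Python, from station import ctrl gives the robot as it stands. The module is installed in compiled form; this text tells all that it offers.
- The arm moves only by the tool apply_moves, never from a script. Its arguments are lists of equal length, an entry for each row: "jaw": the finger opening in cm, from 0 to 8.54; "delta_pos": the shift along the tool's x, y, z in cm, a list of three; "yaw": the turn about the tool's z in degrees. In form: {"jaw": [jaw, ...], "delta_pos": [[tx, ty, tz], ...], "yaw": [yaw, ...]}. A call has 1 to 20 rows; each row is the pose to reach, as a shift and turn from the pose commanded when the call began, along the tool's axes at that moment; what a row does not reach only later rows make up. A row lasts 1/12 s, in which the tool goes at most 41.7 mm and 7.16 degrees, less where a joint would pass 70% of its speed; a pose out of reach is approached as far as the arm can. A call with a gripper value outside its range is refused whole. The fingers move at their own pace and stop on an object; "squeeze" is the grip in N (left out, the last holds). Time passes only in rows, so rows that repeat a pose let the fingers close. It gives the time, the measured TCP pose, the force, the opening and the grip force at its end, in the units of the state.
- ctrl.read_state(): the state, without advancing time (a new reading comes with each control period).
- ctrl.snapshot(name): name is "scene" or "top" or "wrist"; returns a dict with "image" (400x640x3 uint8, red, green, blue), "intrinsics" (3x3 intrinsics, pixels), "T" (4x4, takes a point from camera to world coordinates); the wrist camera has in their place "mount" (4x4, takes a point from camera to tool coordinates, whose origin is the TCP and whose axes are the flange's). Camera axes: x right, y up, looking along -z (the intrinsics and any distortion apply to the point x, -y, -z); pixel columns grow to the right and rows downward; lengths in m; the calibration is good to about 2 mm. A picture is of the moment at which its call begins: read the wrist's pose just before it. There is no depth.
- ctrl.sign_off(): hands the job in; it is judged then, once.
The state is a dict: "clock": time; "joint_pos": joint angles; "joint_vel": joint speeds; "effort": joint torques, N m; "tcp_pos": TCP position; "eef_rot": TCP orientation; "ft_force": force on the tool from outside, world axes, zero at the start; "torque": the same for the moment, N m; "opening": finger opening in m; "grasp_force": force on a finger pad.
Only numpy, scipy, OpenCV 4.12 (cv2) and the standard library are available. Lean on these libraries where they do the work, as an engineer would, in place of code of your own. Each camera call takes 0.05 s, during which the arm holds its last target. There are 200 camera calls.

TASK

Clear up the carving bench: throw every wood offcut that lies on it into the blue bin, and hang both mallets in the rack, one to a ring, each dropped handle-first down through its ring until the head sits fully home on it. Leave the carved figure, the oil bottle and the ceramic cat standing where they are.

Things in the scene. Friction and masses are not known exactly. Their poses are not given: they have to be found in the camera images.
- mallet_dark: mallet, dark-brown head, pale handle with a red band, 0.18 to 0.34 kg, lying flat. Head: octagonal prism 60 long, 50 across flats, in line with the handle; last 12 tapered, handle side a flat shoulder. Round handle 110 long, 21 to 24 thick (31 collar under the shoulder). Origin on the axis, mid-head: 30 from shoulder, 140 from butt; mass centre 17 nearer the butt. +x: handle to head (up when hung)
- mallet_pale: mallet, pale head, dark handle with a blue band, 0.18 to 0.34 kg, lying flat. Head: octagonal prism 60 long, 50 across flats, in line with the handle; last 12 tapered, handle side a flat shoulder. Round handle 110 long, 21 to 24 thick (31 collar under the shoulder). Origin on the axis, mid-head: 30 from shoulder, 140 from butt; mass centre 17 nearer the butt. +x: handle to head (up when hung)
- rack: fixed dark timber rack, two steel rings standing out from its bar towards -x. Base 100 (x) x 230 (y) x 16 high; bar 22 x 230, top 148 high, 22 towards +x of the origin, on end posts. Each ring: 52 outside, 38 inside, 10 thick, top face 150 above the bench, free below down to the base; nothing rises above the rings. Origin: centre of the footprint, on the bench
- ring_a (a point): centre of the top face of the rack's first ring (35 towards -x and 55 towards +y of the rack's origin, 150 high); axes as the rack's. A mallet seated there has its shoulder on this plane: its origin 30 above
- ring_b (a point): the same for the second ring (55 towards -y of the rack's origin)
- bin: fixed blue open-topped waste bin, 200 (x) x 170 (y) x 90 high outside, walls 6. Origin: centre of its underside on the bench; z up
- bin_in (a point): centre of the bin's inner floor, 188 x 158, 84 below the rim; axes as the bin's
- offcut_block: loose wood offcut, a pale rectangular block, 44 x 32 x 26 (x, y, z in mm), 13 to 35 g, lying on the bench; may be absent. Origin at the centre of its overall size, as it lies half its z height above the bench
- offcut_slab: loose wood offcut, a mid-brown flat slab, 56 x 34 x 20 (x, y, z in mm), 13 to 35 g, lying on the bench; may be absent. Origin at the centre of its overall size, as it lies half its z height above the bench
- offcut_stub: loose wood offcut, a pale octagonal rod stub, 50 long and 28 across the flats, along x, so 50 x 28 x 28 (x, y, z in mm), 13 to 35 g, lying on the bench; may be absent. Origin at the centre of its overall size, as it lies half its z height above the bench
- offcut_step: loose wood offcut, a planked, stepped (L-profile) piece, 48 x 30 x 26 overall: the full length in the lower 14 mm, only its -x end (26 long) above that (x, y, z in mm), 13 to 35 g, lying on the bench; may be absent. Origin at the centre of its overall size, as it lies half its z height above the bench
- offcut_stick: loose wood offcut, a plywood stick, 62 x 22 x 20 (x, y, z in mm), 13 to 35 g, lying on the bench; may be absent. Origin at the centre of its overall size, as it lies half its z height above the bench
- sage: bystander: carved figure in a green robe with a yellow hat on a dark round plinth, 76 across the foot, 190 tall; origin at the centre of its foot
- oil: bystander: amber oil bottle with black cap, 56 across, 130 tall; origin at the centre of its foot
- cat: bystander: white ceramic cat with red collar, 72 across, about 120 tall; origin at the centre of its foot
Not all that is in view belongs to the job. Leave any purple look-alike of the offcut_stub alone. What is shaped like the mallet_pale but pink is not meant.

How it is judged:
At the end, for the whole second after the job is handed in: Each mallet hangs head up in a ring: within 0.15 rad of upright, 10 mm of the ring's axis, shoulder within 6 mm of the ring's top. Every offcut present is inside the bin, below its rim. All at rest. Figure, bottle and cat upright, within 30 mm of where they stood (((horizontal distance between mallet_dark and ring_a below 0.01 m and z of mallet_dark in the frame of ring_a between 0.024 and 0.036 m and angle between mallet_dark's own x axis and vertical below 0.15 rad) or (horizontal distance between mallet_dark and ring_b below 0.01 m and z of mallet_dark in the frame of ring_b between 0.024 and 0.036 m and angle between mallet_dark's own x axis and vertical below 0.15 rad)) and linear speed of each of mallet_dark, mallet_pale, offcut_block, offcut_slab, offcut_stub, offcut_step, offcut_stick below 0.05 m/s and ((horizontal distance between mallet_pale and ring_a below 0.01 m and z of mallet_pale in the frame of ring_a between 0.024 and 0.036 m and angle between mallet_pale's own x axis and vertical below 0.15 rad) or (horizontal distance between mallet_pale and ring_b below 0.01 m and z of mallet_pale in the frame of ring_b between 0.024 and 0.036 m and angle between mallet_pale's own x axis and vertical below 0.15 rad)) and x of offcut_block in the frame of bin_in between -0.092 and 0.092 m and y of offcut_block in the frame of bin_in between -0.077 and 0.077 m and z of each of offcut_block, offcut_slab, offcut_stub, offcut_step, offcut_stick in the frame of bin_in below 0.075 m and x of offcut_slab in the frame of bin_in between -0.092 and 0.092 m and y of offcut_slab in the frame of bin_in between -0.077 and 0.077 m and x of offcut_stub in the frame of bin_in between -0.092 and 0.092 m and y of offcut_stub in the frame of bin_in between -0.077 and 0.077 m and x of offcut_step in the frame of bin_in between -0.092 and 0.092 m and y of offcut_step in the frame of bin_in between -0.077 and 0.077 m and x of offcut_stick in the frame of bin_in between -0.092 and 0.092 m and y of offcut_stick in the frame of bin_in between -0.077 and 0.077 m and distance of each of sage, oil, cat from where it was at the start of the episode below 0.03 m and angle between each of sage, oil, cat's own z axis and vertical below 0.2 rad); the robot touches nothing.
It fails at once if the carved figure is knocked over or shoved more than 3 cm (angle between sage's own z axis and vertical above 0.4 rad or distance of sage from where it was at the start of the episode above 0.03 m).
It fails at once if the oil bottle is knocked over or shoved more than 3 cm (angle between oil's own z axis and vertical above 0.4 rad or distance of oil from where it was at the start of the episode above 0.03 m).
It fails at once if the ceramic cat is knocked over or shoved more than 3 cm (angle between cat's own z axis and vertical above 0.4 rad or distance of cat from where it was at the start of the episode above 0.03 m).
Of offcut_block, offcut_slab, offcut_stub, offcut_step, offcut_stick only 3 to 5 are there at a start; the rules pass over those that are not, and their reading is None.
At some moment in a run one of offcut_block, offcut_slab, offcut_stub, offcut_step, offcut_stick may be knocked a few centimetres aside while the robot is not near it.
Once in a run the grip may slacken for a moment while it holds something.
It also fails if it takes over 210 s, if anything falls off the work surface, if the arm or the gripper's body presses on something with over 40 N, if the wrist force passes 120 N, or if a joint passes its speed limit or range.

## Working session

There is one attempt and no reset: what is moved stays moved. The work goes in short steps, Python scripts to look and compute and a tool call to move; the robot and the scene stay as the last step left them, time stands still between calls to the robot, and variables do not carry over. Pictures are saved under pics/ and viewed, at most 14 in all, crops included, and the job is handed in when it is done.

Besides the shell and the picture viewer there is one more tool, called after "Emit:" as name(argument=value, ...), one argument or row to a line, values as JSON. apply_moves: Moves the arm, as the interface text tells. Its arguments: {"type":"object","properties":{"jaw":{"type":"array"},"delta_pos":{"type":"array"},"yaw":{"type":"array"},"squeeze":{"type":"number"}},"required":["jaw","delta_pos","yaw"]}

```bash
ls; mkdir -p pics
python3 - <<'E'
from station import ctrl
import cv2,numpy as np
s=ctrl.read_state()
for k in s: print(k,np.round(s[k],3).tolist())
print(ctrl.tcp_to_grasp)
for n in ["scene","top"]:
    d=ctrl.snapshot(n); cv2.imwrite(f"pics/{n}0.png",d["image"][:,:,::-1]); print(n,d["intrinsics"],np.round(d["T"],4),d.keys())
d=ctrl.snapshot("wrist");print(d["intrinsics"],np.round(d["mount"],4))
cv2.imwrite("pics/wrist0.png",d["image"][:,:,::-1])
E
```

```text
pics
clock 0.0
joint_pos [1.363, 0.69, -0.194, 1.566, 0.157, 0.902, -0.215]
joint_vel [0.0, -0.002, 0.001, -0.0, 0.001, 0.0, 0.001]
effort [-0.0, -53.961, -1.267, -15.854, 0.009, 0.01, -0.0]
tcp_pos [0.149, -0.606, 0.23]
eef_rot [[0.971, 0.24, -0.001], [0.24, -0.971, 0.002], [-0.0, -0.002, -1.0]]
ft_force [-0.871, 0.341, 0.106]
torque [-0.009, 0.033, 0.025]
grasp_force 0.0
opening 0.085
0.0187
scene [[441.99463299   0.         328.56203887]
 [  0.         441.99463299 198.61510403]
 [  0.           0.           1.        ]] [[-0.6692 -0.5581  0.4905  1.06  ]
 [ 0.743  -0.5077  0.436   0.4237]
 [ 0.0057  0.6563  0.7545  0.8521]
 [ 0.      0.      0.      1.    ]] dict_keys(['image', 'intrinsics', 'T'])
top [[491.61683021   0.         321.36275819]
 [  0.         491.61683021 202.3390032 ]
 [  0.           0.           1.        ]] [[-0.0212  0.9961 -0.0854  0.4721]
 [-0.9998 -0.0205  0.0083  0.0131]
 [ 0.0065  0.0855  0.9963  1.3003]
 [ 0.      0.      0.      1.    ]] dict_keys(['image', 'intrinsics', 'T'])
[[302.46346084   0.         320.86745044]
 [  0.         302.46346084 197.16759524]
 [  0.           0.           1.        ]] [[ 0.000e+00  9.495e-01  3.136e-01  8.110e-02]
 [ 1.000e+00  1.000e-04 -4.000e-04 -1.000e-04]
 [-4.000e-04  3.136e-01 -9.495e-01 -1.431e-01]
 [ 0.000e+00  0.000e+00  0.000e+00  1.000e+00]]
```

View pics/top0.png

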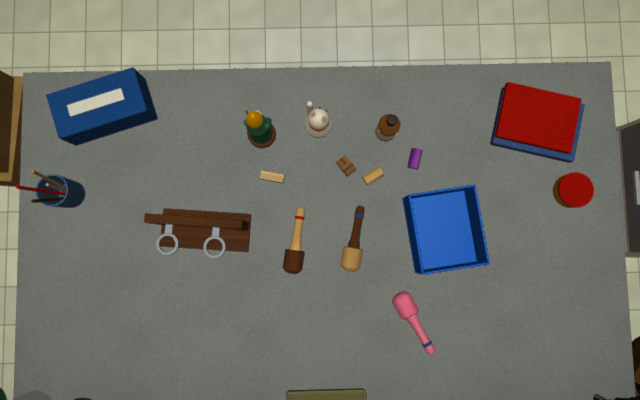

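View pics/scene0.png

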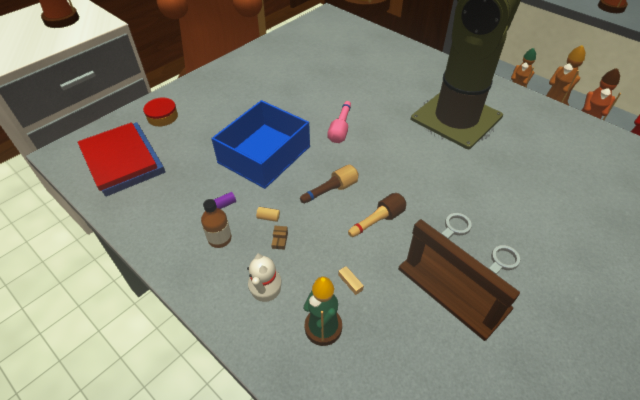

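Top view: dark mallet head (293,260), pale-head mallet head (352,258), pink decoy (404,305), rings (167,244)/(214,245), bin (447,229), offcuts stick (272,176), step (346,166), stub (373,176), purple decoy (415,159). Bystanders are the sage (260,128), cat (318,120) and oil (388,126). In the scene view the same three offcuts appear at (350,280), (279,237) and (268,214).

```bash
cat > h.py <<'E'
from station import ctrl
import cv2,numpy as np
def shot(n):
    s=ctrl.read_state(); d=ctrl.snapshot(n)
    if n=="wrist":
        W=np.eye(4);W[:3,:3]=np.array(s["eef_rot"]);W[:3,3]=s["tcp_pos"];d["T"]=W@d["mount"]
    d["T"]=np.array(d["T"]);d["K"]=np.array(d["intrinsics"]);return d
def ray(d,p):
    K=d["K"];v=np.array([(p[0]-K[0,2])/K[0,0],-(p[1]-K[1,2])/K[1,1],-1]);return d["T"][:3,3],d["T"][:3,:3]@v
def onz(d,p,z):
    o,v=ray(d,p);return o+v*(z-o[2])/v[2]
def proj(d,P):
    q=np.linalg.inv(d["T"])@np.append(P,1);K=d["K"];return K[0,2]-K[0,0]*q[0]/q[2],K[1,2]+K[1,1]*q[1]/q[2]
def tri(d1,p1,d2,p2):
    o1,a=ray(d1,p1);o2,b=ray(d2,p2);A=np.array([a,-b]).T
    t=np.linalg.lstsq(A,o2-o1,rcond=None)[0];x,y=o1+a*t[0],o2+b*t[1];return (x+y)/2,np.linalg.norm(x-y)
def topface(d,mask,z):
    "min-area rectangle in world of a mask cast on plane z: centre,dims,long-axis angle"
    c=max(cv2.findContours(mask.astype(np.uint8),cv2.RETR_EXTERNAL,cv2.CHAIN_APPROX_NONE)[0],key=cv2.contourArea)
    P=np.array([onz(d,p[0],z)[:2] for p in c],np.float32)*1000
    (cx,cy),(w,h),a=cv2.minAreaRect(P)
    if w<h:w,h,a=h,w,a+90
    return np.round([cx,cy,w,h,(a+90)%180-90],1)
def hsv(d): return cv2.cvtColor(d["image"],cv2.COLOR_RGB2HSV)
def save(d,n,box=None,s=1):
    im=d["image"][:,:,::-1]
    if box: im=im[box[1]:box[3],box[0]:box[2]]
    cv2.imwrite(f"pics/{n}.png",cv2.resize(im,None,fx=s,fy=s,interpolation=cv2.INTER_CUBIC))
E
python3 - <<'E'
from h import *
d=shot("top");H=hsv(d);m=(H[...,1]>85).astype(np.uint8)
n,l,st,ce=cv2.connectedComponentsWithStats(m)
for i in range(1,n):
    if 60<st[i,4]<9000 and st[i,1]<390: print(st[i],topface(d,l==i,0.02),np.median(H[l==i],0))
for n,p,z in [("ringa",(167,244),.15),("ringb",(214,245),.15)]: print(n,onz(d,p,z))
for p in [(404,196),(474,186),(488,263),(417,273)]: print(onz(d,p,.09))
save(d,"c1",(230,140,440,285),3.8)
E
```

```text
[  46   68  111   77 4739] [849.2 580.5 260.9 154.9 -72.8] [106. 199. 108.]
[   0   71   84  136 3481] [744.3 790.8 418.8 180.9  29. ] [ 18. 150.  56.]
[ 491   82   93   80 5374] [ 786.9 -577.5  223.7  176.9   75.8] [  2. 244. 140.]
[244 109  32  39 799] [786.7 162.2 110.5  73.   13.3] [ 26. 134.  66.]
[378 114  22  23 312] [ 782.7 -179.9   59.3   55.7  -28.2] [ 15. 203.  92.]
[408 148  14  21 213] [ 694.2 -245.4   54.    27.7  -14.6] [144. 149. 121.]
[336 156  20  20 211] [678.7 -63.7  47.5  31.5  37.1] [ 16. 151. 106.]
[363 167  21  18 215] [ 650.3 -134.8   53.6   28.2  -59.1] [ 19. 136. 164.]
[260 171  24  12 203] [653.  131.5  62.3  22.4  78.5] [ 18. 115. 179.]
[ 553  172   41   36 1167] [ 602.2 -659.6  106.6   92.6   88.8] [  2. 246. 136.]
[ 402  185   88   90 6105] [ 504.4 -319.2  211.7  197.3    7.5] [108. 198. 179.]
[341 206  23  65 767] [487.6 -82.4 170.   50.8 -11.8] [ 17. 151. 119.]
[ 144  209  107   43 2824] [519.1 329.1 275.1  97.8  85.1] [ 12. 171.  73.]
[283 208  22  65 785] [485.5  70.9 169.3  48.7  -9. ] [ 14. 164.  78.]
[160 236  15  11 124] [489.5 404.4  36.4  25.8  88.8] [ 12.  170.5  69. ]
[207 240  15  10 125] [477.9 282.8  36.4  23.2  88.8] [ 12. 170.  72.]
[392 292  43  62 836] [ 266.9 -230.8  171.6   50.6   28.4] [175. 133. 188.]
[632 337   8  47 283] [ 161.6 -791.2  115.5   18.    -4.4] [ 12. 188.  31.]
[286 389  80  11 764] [ 95.2   2.2 199.9  24.6  88.7] [ 27. 107.  91.]
ringa [0.48080077 0.36469068 0.15      ]
ringb [0.47616881 0.25551397 0.15      ]
[ 0.58733914 -0.20190609  0.09      ]
[ 0.60870202 -0.37676564  0.09      ]
[ 0.41822885 -0.40205863  0.09      ]
[ 0.39770248 -0.22697956  0.09      ]
```

View pics/c1.png

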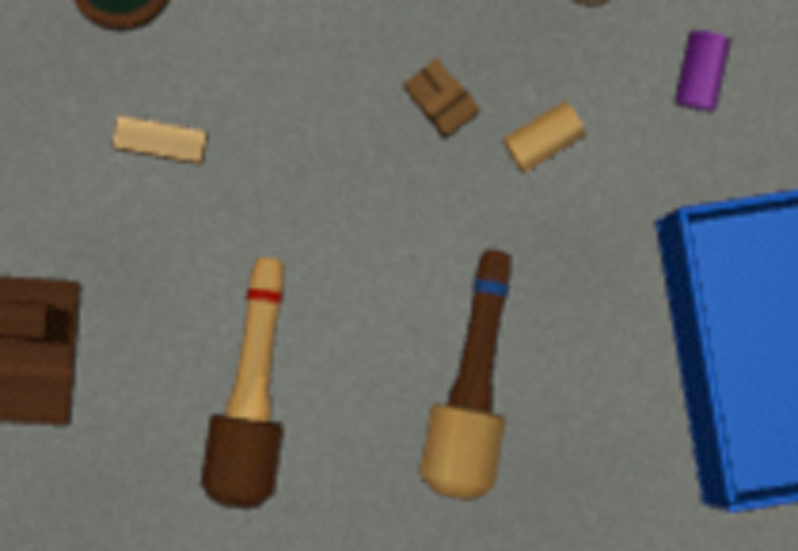

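Crop confirms: stick (272,176), step (346,166), stub (373,176), and both mallets with their handles towards +x. The purple and pink ones are decoys.

```bash
cat >> h.py <<'E'
def go(*targets):
    "targets: (x,y,z[,tool-x angle deg]); prints delta cm in the tool axes now, and yaw deg"
    s=ctrl.read_state();R=np.array(s["eef_rot"]);p=np.array(s["tcp_pos"]);a=np.degrees(np.arctan2(R[1,0],R[0,0]))
    print("t",round(s["clock"],2),"tcp",np.round(p,4),"ang",round(a,1),"open",round(s["opening"],4),"gf",round(float(s["grasp_force"]),1),"F",np.round(s["ft_force"],1),"q7",round(s["joint_pos"][6],2))
    for t in targets:
        y=0 if len(t)<4 else (a-t[3]+180)%360-180
        print(t,"->",np.round(R.T@(np.array(t[:3])-p)*100,2).tolist(),"yaw",round(y,1))
E
python3 - <<'E'
from h import *
go((.65,-.135,.2,121),(.65,-.135,.004,121))
E
```

```text
t 0.2 tcp [ 0.1495 -0.6064  0.2308] ang 13.9 open 0.0855 gf 0.0 F [-0.  -0.9 -0.4] q7 -0.22
(0.65, -0.135, 0.2, 121) -> [59.88, -33.78, 3.11] yaw -107.1
(0.65, -0.135, 0.004, 121) -> [59.88, -33.76, 22.71] yaw -107.1
```

Emit:
apply_moves(
  jaw=[6, 6, 6, 6, 6, 6, 6, 6, 6, 6, 6, 6, 6, 6, 6, 6, 6, 6, 6, 6],
  delta_pos=[
    [3, -1.7, 0],
    [6, -3.4, 0],
    [9.5, -5.4, 0],
    [13, -7.4, 0],
    [17, -9.6, 0],
    [21, -11.8, 1],
    [25, -14, 1],
    [29, -16.3, 1],
    [32.5, -18.3, 2],
    [36, -20.3, 2],
    [39.5, -22.3, 3],
    [43, -24.3, 3],
    [46.5, -26.2, 3],
    [50, -28.2, 3],
    [53, -29.9, 3],
    [56, -31.5, 3],
    [58, -32.7, 3],
    [59, -33.3, 3],
    [59.9, -33.8, 3],
    [59.9, -33.8, 3],
  ],
  yaw=[-5, -10, -16, -22, -28, -34, -40, -46, -52, -58, -64, -70, -76, -82, -88, -94, -100, -104, -107, -107],
)

```text
clock: 1.87
tcp_pos: [0.6516, -0.1323, 0.2009]
eef_rot: [[-0.517, 0.856, 0.001], [0.856, 0.517, 0.002], [0.002, 0.002, -1.0]]
ft_force: [0.2, 0.3, -0.3]
opening: 0.06
grasp_force: 0.0
```

Run:
```python
from h import *
go((.65,-.135,.004,121))
d=shot("wrist");save(d,"w1")
print(proj(d,[.65,-.135,.014]))
```

```text
t 1.87 tcp [ 0.6516 -0.1323  0.2009] ang 121.1 open 0.06 gf 0.0 F [ 0.2  0.3 -0.3] q7 0.24
(0.65, -0.135, 0.004, 121) -> [-0.18, -0.32, 19.69] yaw 0.1
(np.float64(317.5191486213788), np.float64(174.44273261121444))
```

View pics/w1.png

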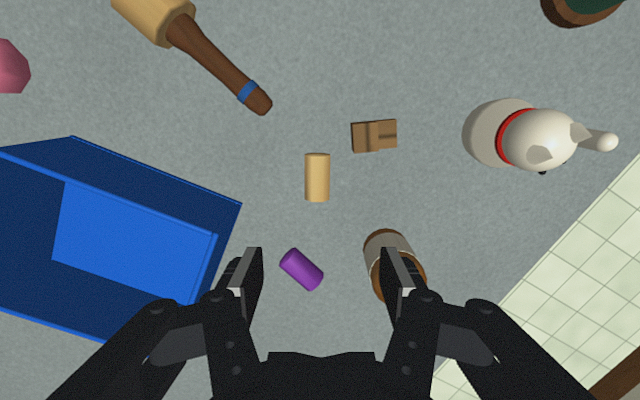

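The wrist view shows the stub at (317,177), step (374,135), purple decoy (301,269) and bottle (395,265). This agrees with the prediction.

Emit:
apply_moves(
  jaw=[5, 5, 5, 5, 5, 5, 5, 5, 0, 0, 0, 0, 0, 0, 0, 0, 0, 0, 0, 0],
  delta_pos=[
    [-0.2, -0.3, 3],
    [-0.2, -0.3, 6.5],
    [-0.2, -0.3, 10],
    [-0.2, -0.3, 13.5],
    [-0.2, -0.3, 16.5],
    [-0.2, -0.3, 18.5],
    [-0.2, -0.3, 19.6],
    [-0.2, -0.3, 19.6],
    [-0.2, -0.3, 19.6],
    [-0.2, -0.3, 19.6],
    [-0.2, -0.3, 19.6],
    [-0.2, -0.3, 19.6],
    [-0.2, -0.3, 19.6],
    [-0.2, -0.3, 19.6],
    [-0.2, -0.3, 19.6],
    [-0.2, -0.3, 18],
    [-0.2, -0.3, 15],
    [-0.2, -0.3, 11],
    [-0.2, -0.3, 7],
    [-0.2, -0.3, 4],
  ],
  yaw=[0, 0, 0, 0, 0, 0, 0, 0, 0, 0, 0, 0, 0, 0, 0, 0, 0, 0, 0, 0],
  squeeze=40,
)

```text
clock: 3.58
tcp_pos: [0.6497, -0.138, 0.1659]
eef_rot: [[-0.513, 0.858, 0.004], [0.858, 0.513, 0.0], [-0.002, 0.003, -1.0]]
ft_force: [0.9, -1.2, 0.3]
opening: 0.0266
grasp_force: 40.2
```

Run:
```python
from h import *
go((.50,-.305,.17,121))
```

```text
t 3.58 tcp [ 0.6497 -0.138   0.1659] ang 120.9 open 0.0266 gf 40.2 F [ 0.9 -1.2  0.3] q7 0.21
(0.5, -0.305, 0.17, 121) -> [-6.65, -21.42, -0.47] yaw -0.1
```

Emit:
apply_moves(
  jaw=[0, 0, 0, 0, 0, 0, 0, 0, 0, 0, 5, 5, 5, 5, 5, 5, 5, 5],
  delta_pos=[
    [-1, -3, 0],
    [-2, -6.5, 0],
    [-3.1, -10, 0],
    [-4.2, -13.5, 0],
    [-5.3, -17, 0],
    [-6.2, -20, 0],
    [-6.6, -21.4, 2],
    [-6.6, -21.4, 5],
    [-6.6, -21.4, 6.5],
    [-6.6, -21.4, 6.5],
    [-6.6, -21.4, 6.5],
    [-6.6, -21.4, 6.5],
    [-6.6, -21.4, 6.5],
    [-6.6, -21.4, 6.5],
    [-6.6, -21.4, 3],
    [-6.6, -21.4, 0],
    [-6.6, -21.4, -2],
    [-6.6, -21.4, -2],
  ],
  yaw=[0, 0, 0, 0, 0, 0, 0, 0, 0, 0, 0, 0, 0, 0, 0, 0, 0, 0],
)

```text
clock: 5.08
tcp_pos: [0.5022, -0.3055, 0.1866]
eef_rot: [[-0.513, 0.858, 0.009], [0.858, 0.513, -0.004], [-0.008, 0.006, -1.0]]
ft_force: [1.0, 0.6, -0.1]
opening: 0.0499
grasp_force: 0.0
```

Run:
```python
from h import *
go((.679,-.064,.17,37),(.679,-.064,.17,217))
d=shot("top");H=hsv(d);m=(H[...,1]>85).astype(np.uint8)
n,l,st,ce=cv2.connectedComponentsWithStats(m)
for i in range(1,n):
    if 100<st[i,4]<900 and 100<st[i,1]<260 and 250<st[i,0]<480: print(st[i],topface(d,l==i,0.022),np.median(H[l==i],0))
save(d,"t2",(230,100,510,300),2.8)
```

```text
t 5.08 tcp [ 0.5022 -0.3055  0.1866] ang 120.9 open 0.0499 gf 0.0 F [ 1.   0.6 -0.1] q7 0.46
(0.679, -0.064, 0.17, 37) -> [11.68, 27.55, 1.72] yaw 83.9
(0.679, -0.064, 0.17, 217) -> [11.68, 27.55, 1.72] yaw -96.1
[378 114  22  23 314] [ 782.2 -179.6   59.2   55.7  -28.2] [ 15. 203.  95.]
[408 148  14  21 213] [ 693.8 -245.2   53.9   27.6  -14.4] [144. 148. 125.]
[336 156  20  20 211] [678.2 -63.8  47.4  31.4  37.1] [ 16. 149. 110.]
[260 171  24  12 203] [652.7 131.3  62.2  22.4  78.5] [ 18. 115. 185.]
[341 206  23  65 768] [487.6 -82.3 169.7  50.9 -12. ] [ 17. 150. 123.]
[283 208  22  65 785] [485.2  70.7 168.7  48.6  -9.2] [ 13. 160.  80.]
```

View pics/t2.png

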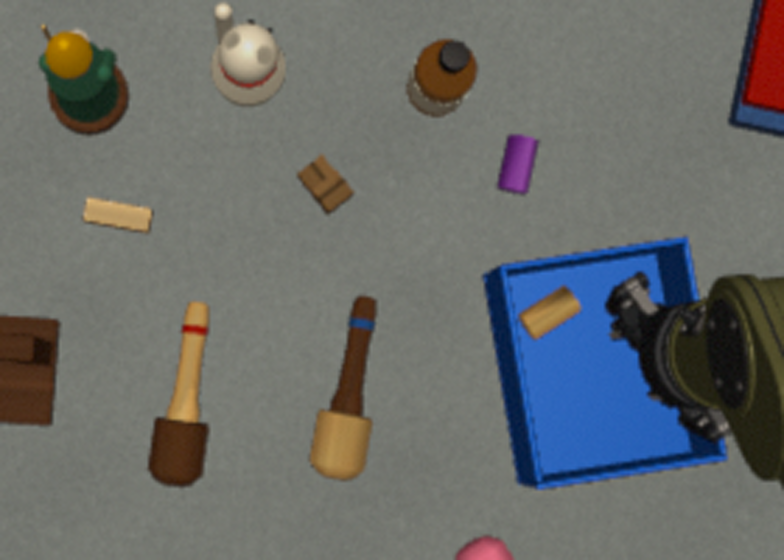

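Stub lies inside the bin at (550,312); everything else is unmoved. Next is the step piece.

Emit:
apply_moves(
  jaw=[5, 5, 5, 5, 5, 5, 5, 5, 5, 5, 5, 5, 5, 5],
  delta_pos=[
    [1, 2.3, 0],
    [2.2, 5, 0],
    [3.6, 8, 0],
    [4.8, 11, 0],
    [6, 14, 0],
    [7, 16.5, 0],
    [8, 19, 0],
    [9, 21.5, 0],
    [10, 23.5, 1],
    [10.8, 25.5, 1.5],
    [11.4, 27, 1.7],
    [11.7, 27.5, 1.7],
    [11.7, 27.5, 1.7],
    [11.7, 27.5, 1.7],
  ],
  yaw=[6, 13, 20, 27, 34, 41, 48, 55, 62, 69, 76, 83, 84, 84],
)

```text
clock: 6.3
tcp_pos: [0.6743, -0.0632, 0.1635]
eef_rot: [[0.798, 0.602, -0.002], [0.602, -0.798, -0.001], [-0.002, -0.0, -1.0]]
ft_force: [0.0, -0.1, -0.4]
opening: 0.0498
grasp_force: 0.0
```

Run:
```python
from h import *
go((.678,-.064,.004,37))
```

```text
t 6.3 tcp [ 0.6743 -0.0632  0.1635] ang 37.0 open 0.0498 gf 0.0 F [ 0.  -0.1 -0.4] q7 -1.06
(0.678, -0.064, 0.004, 37) -> [0.28, 0.29, 15.94] yaw 0.0
```

Emit:
apply_moves(
  jaw=[5, 5, 5, 5, 5, 5, 5, 0, 0, 0, 0, 0, 0, 0, 0, 0, 0, 0, 0],
  delta_pos=[
    [0.3, 0.3, 2],
    [0.3, 0.3, 5],
    [0.3, 0.3, 8.5],
    [0.3, 0.3, 12],
    [0.3, 0.3, 14.5],
    [0.3, 0.3, 15.8],
    [0.3, 0.3, 15.8],
    [0.3, 0.3, 15.8],
    [0.3, 0.3, 15.8],
    [0.3, 0.3, 15.8],
    [0.3, 0.3, 15.8],
    [0.3, 0.3, 15.8],
    [0.3, 0.3, 15.8],
    [0.3, 0.3, 15.8],
    [0.3, 0.3, 14],
    [0.3, 0.3, 11],
    [0.3, 0.3, 7],
    [0.3, 0.3, 3],
    [0.3, 0.3, 1],
  ],
  yaw=[0, 0, 0, 0, 0, 0, 0, 0, 0, 0, 0, 0, 0, 0, 0, 0, 0, 0, 0],
)

```text
clock: 7.88
tcp_pos: [0.6817, -0.0639, 0.16]
eef_rot: [[0.8, 0.6, 0.008], [0.6, -0.8, -0.0], [0.006, 0.005, -1.0]]
ft_force: [1.6, -0.1, 0.6]
opening: 0.0286
grasp_force: 41.4
```

Run:
```python
from h import *
go((.50,-.305,.16))
```

```text
t 7.88 tcp [ 0.6817 -0.0639  0.16  ] ang 36.9 open 0.0286 gf 41.4 F [ 1.6 -0.1  0.6] q7 -1.07
(0.5, -0.305, 0.16) -> [-29.0, 8.39, -0.14] yaw 0
```

Emit:
apply_moves(
  jaw=[0, 0, 0, 0, 0, 0, 0, 0, 0, 0, 0, 0, 5, 5, 5, 5, 5, 5, 5],
  delta_pos=[
    [-3, 0.9, 0],
    [-6.5, 1.9, 0],
    [-10, 2.9, 0],
    [-13.5, 3.9, 0],
    [-17, 4.9, 0],
    [-20.5, 5.9, 0],
    [-24, 6.9, 0],
    [-27, 7.8, 0],
    [-29, 8.4, 1],
    [-29, 8.4, 4],
    [-29, 8.4, 6],
    [-29, 8.4, 6],
    [-29, 8.4, 6],
    [-29, 8.4, 6],
    [-29, 8.4, 6],
    [-29, 8.4, 6],
    [-29, 8.4, 3],
    [-29, 8.4, 0],
    [-29, 8.4, 0],
  ],
  yaw=[0, 0, 0, 0, 0, 0, 0, 0, 0, 0, 0, 0, 0, 0, 0, 0, 0, 0, 0],
)

```text
clock: 9.47
tcp_pos: [0.5013, -0.3067, 0.1602]
eef_rot: [[0.8, 0.6, 0.01], [0.6, -0.8, -0.005], [0.005, 0.01, -1.0]]
ft_force: [0.9, -0.5, 0.1]
opening: 0.0498
grasp_force: 0.0
```

Run:
```python
from h import *
d=shot("top");H=hsv(d);m=(H[...,1]>85).astype(np.uint8)
n,l,st,ce=cv2.connectedComponentsWithStats(m)
for i in range(1,n):
    if 100<st[i,4]<900 and 100<st[i,1]<260 and 250<st[i,0]<480: print(st[i],topface(d,l==i,0.022),np.median(H[l==i],0))
go((.652,.131,.18,78.5),(.652,.131,.18,-101.5))
```

```text
[378 114  22  23 311] [ 782.2 -179.6   59.2   55.7  -28.2] [ 15. 204.  96.]
[408 148  14  21 215] [ 693.9 -245.    53.9   27.8  -13.4] [144. 148. 126.]
[260 171  24  12 203] [652.7 131.3  62.2  22.4  78.5] [ 18. 115. 187.]
[341 206  23  65 770] [487.6 -82.3 169.7  50.7 -11.8] [ 17. 150. 123.]
[283 208  22  65 784] [485.3  70.9 168.7  48.6  -9. ] [ 14. 166.  81.]
t 9.52 tcp [ 0.5002 -0.3062  0.1581] ang 36.9 open 0.0502 gf 0.0 F [ 0.4 -0.4 -0.1] q7 -0.71
(0.652, 0.131, 0.18, 78.5) -> [38.38, -25.86, -2.24] yaw -41.6
(0.652, 0.131, 0.18, -101.5) -> [38.38, -25.86, -2.24] yaw 138.4
```

Emit:
apply_moves(
  jaw=[4.5, 4.5, 4.5, 4.5, 4.5, 4.5, 4.5, 4.5, 4.5, 4.5, 4.5, 4.5, 4.5, 4.5, 4.5, 4.5],
  delta_pos=[
    [2, -1.3, -1],
    [4.5, -3, -2],
    [7.5, -5, -2.2],
    [10.5, -7, -2.2],
    [13.5, -9, -2.2],
    [16.5, -11, -2.2],
    [19.5, -13, -2.2],
    [22.5, -15, -2.2],
    [25.5, -17, -2.2],
    [28.5, -19.2, -2.2],
    [31.5, -21.2, -2.2],
    [34.5, -23.2, -2.2],
    [37, -25, -2.2],
    [38.4, -25.9, -2.2],
    [38.4, -25.9, -2.2],
    [38.4, -25.9, -2.2],
  ],
  yaw=[-3, -6, -9, -12, -15, -18, -21, -24, -27, -30, -33, -36, -39, -41.6, -41.6, -41.6],
)

```text
clock: 10.85
tcp_pos: [0.6489, 0.1335, 0.1757]
eef_rot: [[0.198, 0.98, -0.001], [0.98, -0.198, -0.0], [-0.0, -0.001, -1.0]]
ft_force: [-0.5, -1.7, 0.5]
opening: 0.0451
grasp_force: 0.0
```

Run:
```python
from h import *
go((.652,.131,.004,78.5))
```

```text
t 10.85 tcp [0.6489 0.1335 0.1757] ang 78.6 open 0.0451 gf 0.0 F [-0.5 -1.7  0.5] q7 -0.78
(0.652, 0.131, 0.004, 78.5) -> [-0.17, 0.37, 17.17] yaw 0.1
```

Emit:
apply_moves(
  jaw=[4.5, 4.5, 4.5, 4.5, 4.5, 4.5, 4.5, 0, 0, 0, 0, 0, 0, 0, 0, 0, 0, 0, 0],
  delta_pos=[
    [-0.2, 0.3, 2],
    [-0.2, 0.3, 6],
    [-0.2, 0.3, 10],
    [-0.2, 0.3, 13.5],
    [-0.2, 0.3, 16],
    [-0.2, 0.3, 17.1],
    [-0.2, 0.3, 17.1],
    [-0.2, 0.3, 17.1],
    [-0.2, 0.3, 17.1],
    [-0.2, 0.3, 17.1],
    [-0.2, 0.3, 17.1],
    [-0.2, 0.3, 17.1],
    [-0.2, 0.3, 17.1],
    [-0.2, 0.3, 17.1],
    [-0.2, 0.3, 15],
    [-0.2, 0.3, 11],
    [-0.2, 0.3, 7],
    [-0.2, 0.3, 3],
    [-0.2, 0.3, 1],
  ],
  yaw=[0, 0, 0, 0, 0, 0, 0, 0, 0, 0, 0, 0, 0, 0, 0, 0, 0, 0, 0],
)

```text
clock: 12.43
tcp_pos: [0.6544, 0.1309, 0.1724]
eef_rot: [[0.2, 0.98, 0.008], [0.98, -0.2, 0.003], [0.004, 0.007, -1.0]]
ft_force: [-0.2, 0.2, -0.7]
opening: 0.0212
grasp_force: 40.5
```

Run:
```python
from h import *
go((.51,-.30,.17))
```

```text
t 12.43 tcp [0.6544 0.1309 0.1724] ang 78.4 open 0.0212 gf 40.5 F [-0.2  0.2 -0.7] q7 -0.78
(0.51, -0.3, 0.17) -> [-45.11, -5.51, 0.01] yaw 0
```

Emit:
apply_moves(
  jaw=[0, 0, 0, 0, 0, 0, 0, 0, 0, 0, 0, 0, 0, 0, 0, 0, 0, 4.5, 4.5, 4.5],
  delta_pos=[
    [-2.5, -0.3, 0],
    [-6, -0.7, 0],
    [-9.5, -1.2, 0],
    [-13, -1.6, 0],
    [-16.5, -2, 0],
    [-20, -2.4, 0],
    [-23.5, -2.9, 0],
    [-27, -3.3, 0],
    [-30.5, -3.7, 0],
    [-34, -4.2, 0],
    [-37.5, -4.6, 0],
    [-41, -5, 0],
    [-43.5, -5.3, 0],
    [-45, -5.5, 1],
    [-45, -5.5, 4],
    [-45, -5.5, 7],
    [-45, -5.5, 7],
    [-45, -5.5, 7],
    [-45, -5.5, 7],
    [-45, -5.5, 7],
  ],
  yaw=[0, 0, 0, 0, 0, 0, 0, 0, 0, 0, 0, 0, 0, 0, 0, 0, 0, 0, 0, 0],
)

```text
clock: 14.1
tcp_pos: [0.5097, -0.2997, 0.0981]
eef_rot: [[0.199, 0.98, 0.003], [0.98, -0.199, -0.001], [-0.0, 0.003, -1.0]]
ft_force: [0.6, 0.5, 0.2]
opening: 0.045
grasp_force: 0.0
```

Emit:
apply_moves(
  jaw=[4.5, 4.5, 4.5, 4.5, 5, 5, 6, 6],
  delta_pos=[
    [0, 0, -1],
    [0, 0, -4],
    [0, 0, -8],
    [0, 0, -10],
    [2, 0, -12],
    [5, 0, -12],
    [8, 0, -12],
    [10, 0, -12],
  ],
  yaw=[0, 0, 0, 0, 0, 0, 0, 0],
)

```text
clock: 14.77
tcp_pos: [0.5295, -0.1987, 0.2192]
eef_rot: [[0.197, 0.98, 0.005], [0.98, -0.197, 0.001], [0.001, 0.004, -1.0]]
ft_force: [0.9, 1.2, -0.4]
opening: 0.06
grasp_force: 0.0
```

Run:
```python
from h import *
d=shot("top");save(d,"t3",(140,140,510,300),2.1)
H=hsv(d);m=(H[...,1]>85).astype(np.uint8)
n,l,st,ce=cv2.connectedComponentsWithStats(m)
for i in range(1,n):
    if 100<st[i,4]<900 and 100<st[i,1]<260 and 250<st[i,0]<480: print(st[i],topface(d,l==i,0.025),np.median(H[l==i],0))
go((.42,-.068,.17,-12),(.42,-.068,.17,168))
# rings: bright unsaturated blobs
m=((H[...,1]<60)&(H[...,2]>130)).astype(np.uint8)
for x0 in (150,200): print(cv2.boundingRect(m[220:265,x0:x0+35]),x0)
s=shot("scene");H=hsv(s);m=((H[...,1]<60)&(H[...,2]>150)).astype(np.uint8)
c=cv2.findContours(m[205:280,435:530],cv2.RETR_EXTERNAL,cv2.CHAIN_APPROX_NONE)[0]
for k in c:
    if len(k)>25: print(cv2.boundingRect(k),cv2.fitEllipse(k))
```

```text
[378 114  22  23 311] [ 781.5 -179.1   59.    55.5  -28.2] [ 15. 204.  97.]
[408 148  14  21 213] [ 693.3 -244.4   53.8   27.6  -14.4] [144. 149. 127.]
[403 193  17  37 230] [ 558.8 -221.    98.6   38.2  -16.9] [109.  205.5  71. ]
[341 206  23  65 769] [487.3 -82.  169.8  50.8 -12. ] [ 17. 150. 126.]
[283 208  22  65 786] [485.4  70.7 168.7  48.5  -9. ] [ 13. 160.  83.]
t 14.82 tcp [ 0.5306 -0.1937  0.2193] ang 79.0 open 0.0599 gf 0.0 F [ 0.1  3.2 -0.4] q7 -0.31
(0.42, -0.068, 0.17, -12) -> [10.2, -13.29, 4.92] yaw 91.0
(0.42, -0.068, 0.17, 168) -> [10.2, -13.29, 4.92] yaw -89.0
(6, 4, 22, 31) 150
(4, 8, 21, 30) 200
(0, 0, 95, 75) ((61.334022521972656, 29.43572425842285), (61.95551681518555, 111.9977798461914), 118.4260025024414)
```

View pics/t3.png

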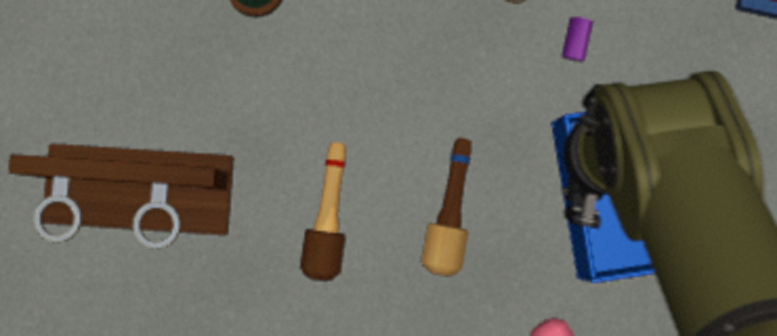

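All three offcuts are gone from the bench, the mallets are at (322,253) and (444,250) in the crop, and the rings are at (57,217) and (157,223). Next I take the pale mallet near its head end with a light grip so that the handle can swing down.

Emit:
apply_moves(
  jaw=[6, 7, 7, 7, 7, 7, 7, 7, 7, 7, 7, 7, 7, 7, 7],
  delta_pos=[
    [1, -1, 1],
    [2, -2.5, 2],
    [3, -4, 3],
    [4, -5.5, 4],
    [5, -7, 4.9],
    [6, -8.3, 4.9],
    [7, -9.5, 4.9],
    [8, -10.7, 4.9],
    [9, -11.8, 4.9],
    [9.7, -12.7, 4.9],
    [10.2, -13.3, 4.9],
    [10.2, -13.3, 4.9],
    [10.2, -13.3, 4.9],
    [10.2, -13.3, 4.9],
    [10.2, -13.3, 4.9],
  ],
  yaw=[-6, -13, -20, -27, -34, -41, -48, -55, -62, -69, -76, -83, -89, -89, -89],
)

```text
clock: 16.12
tcp_pos: [0.4187, -0.0764, 0.168]
eef_rot: [[-0.975, 0.221, 0.002], [0.221, 0.975, -0.001], [-0.002, -0.001, -1.0]]
ft_force: [-0.7, 0.3, -0.0]
opening: 0.0701
grasp_force: 0.0
```

Run:
```python
from h import *
go((.4208,-.068,.17,168),(.4208,-.068,.004,168))
d=shot("wrist");save(d,"w2")
print(proj(d,[.4335,-.0706,.025]))
```

```text
t 16.12 tcp [ 0.4187 -0.0764  0.168 ] ang 167.2 open 0.0701 gf 0.0 F [-0.7  0.3 -0. ] q7 0.49
(0.4208, -0.068, 0.17, 168) -> [-0.02, 0.86, -0.2] yaw -0.8
(0.4208, -0.068, 0.004, 168) -> [0.02, 0.87, 16.4] yaw -0.8
(np.float64(329.63703904202816), np.float64(195.6241660709062))
```

View pics/w2.png

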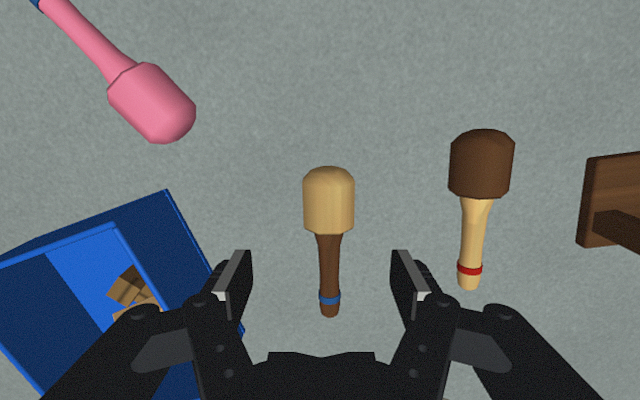

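Pale head at (329,200) matches the prediction, and the pink decoy is far left (150,105). Now descend and grip lightly.

Emit:
apply_moves(
  jaw=[7, 7, 7, 7, 7, 7, 7, 7, 7, 7, 0, 0, 0, 0, 0, 0],
  delta_pos=[
    [0, 0.8, 0],
    [0, 0.8, 2],
    [0, 0.8, 5],
    [0, 0.8, 8],
    [0, 0.8, 11],
    [0, 0.8, 13.5],
    [0, 0.8, 15.5],
    [0, 0.8, 16.4],
    [0, 0.8, 16.4],
    [0, 0.8, 16.4],
    [0, 0.8, 16.4],
    [0, 0.8, 16.4],
    [0, 0.8, 16.4],
    [0, 0.8, 16.4],
    [0, 0.8, 16.4],
    [0, 0.8, 16.4],
  ],
  yaw=[-0.8, -0.8, -0.8, -0.8, -0.8, -0.8, -0.8, -0.8, -0.8, -0.8, -0.8, -0.8, -0.8, -0.8, -0.8, -0.8],
  squeeze=20,
)

```text
clock: 17.5
tcp_pos: [0.4205, -0.0679, 0.0043]
eef_rot: [[-0.979, 0.204, 0.002], [0.204, 0.979, -0.001], [-0.002, -0.0, -1.0]]
ft_force: [0.1, -0.4, 7.4]
opening: 0.0497
grasp_force: 21.4
```

Emit:
apply_moves(
  jaw=[0, 0, 0, 0, 0, 0, 0, 0, 0, 0, 0, 0, 0, 0, 0, 0],
  delta_pos=[
    [0, 0, -0.5],
    [0, 0, -1.2],
    [0, 0, -2],
    [0, 0, -3],
    [0, 0, -4],
    [0, 0, -5.5],
    [0, 0, -7],
    [0, 0, -9],
    [0, 0, -11],
    [0, 0, -13],
    [0, 0, -15],
    [0, 0, -17],
    [0, 0, -18.5],
    [0, 0, -19.5],
    [0, 0, -20],
    [0, 0, -20],
  ],
  yaw=[0, 0, 0, 0, 0, 0, 0, 0, 0, 0, 0, 0, 0, 0, 0, 0],
)

```text
clock: 18.83
tcp_pos: [0.4201, -0.0678, 0.2042]
eef_rot: [[-0.979, 0.204, 0.002], [0.204, 0.979, -0.0], [-0.002, -0.0, -1.0]]
ft_force: [0.2, 0.2, -3.0]
opening: 0.0501
grasp_force: 21.4
```

Run:
```python
from h import *
go()
print(ctrl.read_state()["torque"])
d=shot("wrist");e=shot("scene")
a=d["image"][100:400,120:520];b=cv2.resize(e["image"][60:260,240:460],None,fx=1.5,fy=1.5)
cv2.imwrite("pics/w3.png",np.hstack([a,b[:300]])[:,:,::-1])
```

```text
t 18.83 tcp [ 0.4201 -0.0678  0.2042] ang 168.2 open 0.0501 gf 21.4 F [ 0.2  0.2 -3. ] q7 0.63
[ 0.00483439  0.04702112 -0.02706003]
```

View pics/w3.png

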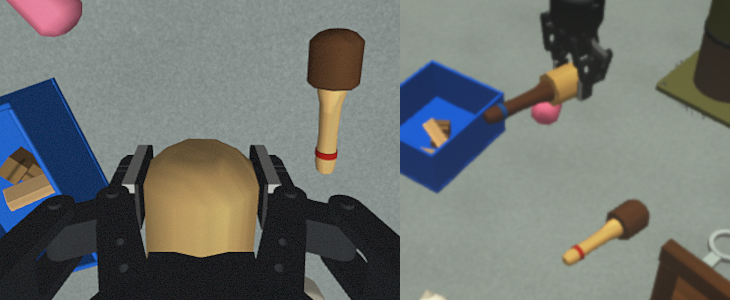

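The mallet is held at the head and still sticks out horizontally: pad friction carries the moment. The handle points towards the bin, and the dark mallet is untouched. I'll ease the grip gradually so that it can pivot.

Emit:
apply_moves(
  jaw=[0, 0, 0, 0, 4.9, 4.9, 4.9, 4.9],
  delta_pos=[
    [0, 0, 1.5],
    [0, 0, 3],
    [0, 0, 4],
    [0, 0, 4],
    [0, 0, 4],
    [0, 0, 4],
    [0, 0, 4],
    [0, 0, 4],
  ],
  yaw=[0, 0, 0, 0, 0, 0, 0, 0],
)

```text
clock: 19.6
tcp_pos: [0.4202, -0.0677, 0.1637]
eef_rot: [[-0.979, 0.204, 0.001], [0.204, 0.979, -0.0], [-0.001, 0.0, -1.0]]
ft_force: [0.1, -0.1, -1.6]
opening: 0.0499
grasp_force: 21.6
```

Emit:
apply_moves(
  jaw=[4.96, 4.96],
  delta_pos=[
    [0, 0, 0],
    [0, 0, 0],
  ],
  yaw=[0, 0],
)

```text
clock: 19.77
tcp_pos: [0.42, -0.0678, 0.1636]
eef_rot: [[-0.979, 0.204, 0.001], [0.204, 0.979, -0.0], [-0.001, -0.0, -1.0]]
ft_force: [0.6, 0.8, -1.3]
opening: 0.0496
grasp_force: 21.6
```

Run:
```python
from h import *
go();print(ctrl.read_state()["torque"])
```

```text
t 19.77 tcp [ 0.42   -0.0678  0.1636] ang 168.2 open 0.0496 gf 21.6 F [ 0.6  0.8 -1.3] q7 0.52
[ 0.03070627  0.08661933 -0.05998023]
```

Run:
```python
from h import *
go((.474,.08,.18,-90))
```

```text
t 19.77 tcp [ 0.42   -0.0678  0.1636] ang 168.2 open 0.0496 gf 21.6 F [ 0.6  0.8 -1.3] q7 0.52
(0.474, 0.08, 0.18, -90) -> [-2.27, 15.57, -1.64] yaw -101.8
```

Emit:
apply_moves(
  jaw=[0, 0, 0, 0, 0, 0, 0, 0, 0, 0, 0, 0, 0, 0, 0, 0, 0, 0, 0, 0],
  delta_pos=[
    [-0.1, 0.8, -0.4],
    [-0.2, 1.6, -0.8],
    [-0.3, 2.4, -1.2],
    [-0.5, 3.4, -1.6],
    [-0.6, 4.3, -1.6],
    [-0.7, 5.2, -1.6],
    [-0.9, 6.1, -1.6],
    [-1, 7, -1.6],
    [-1.1, 7.8, -1.6],
    [-1.3, 8.7, -1.6],
    [-1.4, 9.6, -1.6],
    [-1.5, 10.5, -1.6],
    [-1.7, 11.4, -1.6],
    [-1.8, 12.3, -1.6],
    [-1.9, 13.2, -1.6],
    [-2, 14, -1.6],
    [-2.1, 14.7, -1.6],
    [-2.2, 15.3, -1.6],
    [-2.3, 15.6, -1.6],
    [-2.3, 15.6, -1.6],
  ],
  yaw=[-3, -8, -13, -19, -25, -31, -37, -43, -49, -55, -61, -67, -73, -79, -85, -91, -96, -100, -102, -102],
  squeeze=40,
)

```text
clock: 21.43
tcp_pos: [0.4744, 0.0809, 0.1793]
eef_rot: [[0.006, -1.0, 0.0], [-1.0, -0.006, 0.001], [-0.001, -0.0, -1.0]]
ft_force: [0.3, 0.2, -2.4]
opening: 0.0492
grasp_force: 42.1
```

Run:
```python
from h import *
go((.474,.08,.08,-90),(.474,.175,.08,-90))
d=shot("top");e=shot("scene")
a=cv2.resize(d["image"][180:300,140:340],None,fx=2,fy=2);b=cv2.resize(e["image"][120:320,330:530],None,fx=1.9,fy=1.9)[:240]
b=cv2.resize(e["image"][130:340,320:530],(400,400))
cv2.imwrite("pics/r1.png",np.hstack([cv2.resize(a,(400,240)),b[:240]])[:,:,::-1]) 
cv2.imwrite("pics/r1.png",np.hstack([np.vstack([a,np.zeros((160,400,3),np.uint8)]),b])[:,:,::-1])
```

```text
t 21.43 tcp [0.4744 0.0809 0.1793] ang -89.7 open 0.0492 gf 42.1 F [ 0.3  0.2 -2.4] q7 1.85
(0.474, 0.08, 0.08, -90) -> [0.1, 0.05, 9.93] yaw 0.3
(0.474, 0.175, 0.08, -90) -> [-9.4, -0.01, 9.93] yaw 0.3
```

View pics/r1.png

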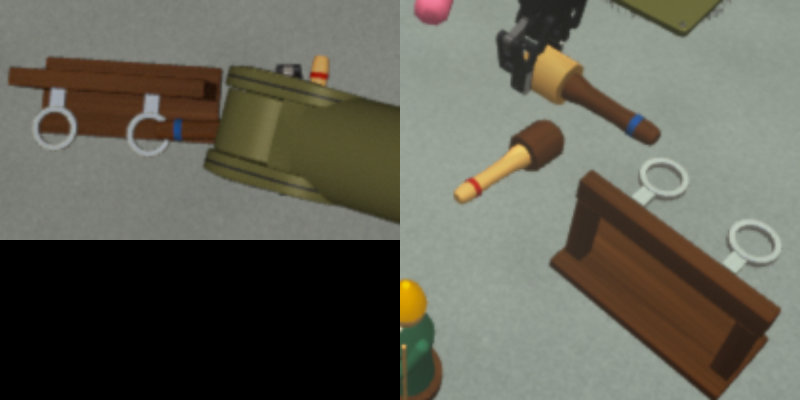

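The mallet is level with the handle towards ring_b (left panel, ring at (150,132)), and the space under the rings and bar is open. I'll slide the handle under ring_b and raise, so that the ring turns it down.

Emit:
apply_moves(
  jaw=[0, 0, 0, 0, 0, 0, 0, 0, 0, 0, 0, 0, 0, 0, 0, 0],
  delta_pos=[
    [1, 0, 0],
    [2, 0, 1],
    [2.2, 0, 3],
    [2.2, 0, 5],
    [2.2, 0, 7],
    [2.2, 0, 9],
    [2.2, 0, 10],
    [1, 0, 10],
    [-1, 0, 10],
    [-3, 0, 10],
    [-5, 0, 10],
    [-7, 0, 10],
    [-8.5, 0, 10],
    [-9.4, 0, 10],
    [-9.4, 0, 10],
    [-9.4, 0, 10],
  ],
  yaw=[0, 0, 0, 0, 0, 0, 0, 0, 0, 0, 0, 0, 0, 0, 0, 0],
)

```text
clock: 22.87
tcp_pos: [0.4738, 0.1743, 0.0794]
eef_rot: [[0.005, -1.0, 0.0], [-1.0, -0.005, -0.0], [0.0, -0.0, -1.0]]
ft_force: [0.2, 0.0, -2.4]
opening: 0.0491
grasp_force: 43.1
```

Run:
```python
from h import *
go((.474,.175,.08,-90));print(np.round(ctrl.read_state()["torque"],2))
d=shot("top");e=shot("scene")
print(tri(d,(214.9,246),e,(458.6,224)),tri(d,(167.3,244),e,(505.9,257)))
```

```text
t 22.87 tcp [0.4738 0.1743 0.0794] ang -89.7 open 0.0491 gf 43.1 F [ 0.2  0.  -2.4] q7 1.53
(0.474, 0.175, 0.08, -90) -> [-0.07, -0.02, -0.06] yaw 0.3
[-0.07  0.04  0.03]
(array([0.47363809, 0.25491913, 0.14449589]), np.float64(0.0007535907030125188)) (array([0.48122749, 0.36480244, 0.14431684]), np.float64(0.0019431237139059328))
```

Emit:
apply_moves(
  jaw=[0, 0, 0, 0, 0, 0, 0, 0, 0, 0, 0, 0, 0, 0],
  delta_pos=[
    [0, 0, 0],
    [0, 0, -0.5],
    [0, 0, -1],
    [0, 0, -1.5],
    [0, 0, -2],
    [0, 0, -2.5],
    [0, 0, -3],
    [0, 0, -3.5],
    [0, 0, -4],
    [0, 0, -4.5],
    [0, 0, -5],
    [0, 0, -5.5],
    [0, 0, -6],
    [0, 0, -6],
  ],
  yaw=[0, 0, 0, 0, 0, 0, 0, 0, 0, 0, 0, 0, 0, 0],
  squeeze=20,
)

```text
clock: 24.13
tcp_pos: [0.4733, 0.1735, 0.1401]
eef_rot: [[0.005, -1.0, 0.0], [-1.0, -0.005, -0.002], [0.002, -0.0, -1.0]]
ft_force: [0.6, -3.7, -3.6]
opening: 0.0492
grasp_force: 38.8
```

Emit:
apply_moves(
  jaw=[0, 0, 0, 0, 0, 0, 0, 0],
  delta_pos=[
    [0, 0, -0.5],
    [0, 0, -1],
    [0, 0, -1.5],
    [0, 0, -2],
    [0, 0, -2.5],
    [0, 0, -3],
    [0, 0, -3.5],
    [0, 0, -4],
  ],
  yaw=[0, 0, 0, 0, 0, 0, 0, 0],
)

```text
clock: 24.8
tcp_pos: [0.4738, 0.1743, 0.1799]
eef_rot: [[0.005, -1.0, 0.0], [-1.0, -0.005, -0.0], [0.0, -0.0, -1.0]]
ft_force: [1.0, -2.7, -7.1]
opening: 0.0492
grasp_force: 37.0
```

Run:
```python
from h import *
go();print(np.round(ctrl.read_state()["torque"],2))
e=shot("scene");save(e,"r2",(380,100,560,280),2.5)
```

```text
t 24.8 tcp [0.4738 0.1743 0.1799] ang -89.7 open 0.0492 gf 37.0 F [ 1.  -2.7 -7.1] q7 1.7
[-0.93 -0.19 -0.03]
```

View pics/r2.png

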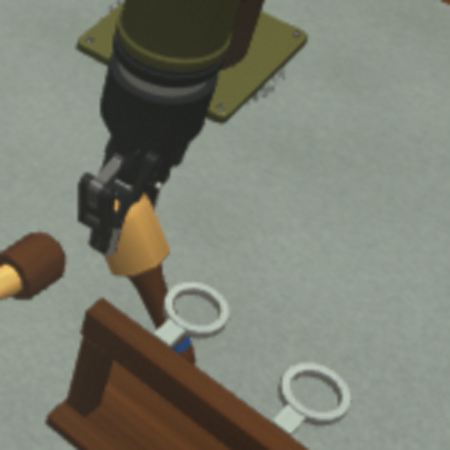

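The ring is turning the handle down (about 45° now). Continue.

Emit:
apply_moves(
  jaw=[0, 0, 0, 0, 0, 0, 0, 0, 0, 0, 0, 0, 0, 0, 0, 0, 0, 0, 0, 0],
  delta_pos=[
    [0, 0, -0.5],
    [0, 0, -1],
    [0, 0, -1.5],
    [0, 0, -2],
    [0, 0, -2.5],
    [0, 0, -3],
    [0, 0, -3.5],
    [0, 0, -4],
    [0, 0, -4.5],
    [0, 0, -5],
    [0, 0, -5],
    [-0.4, 0, -5],
    [-0.8, 0, -5],
    [-1.2, 0, -5],
    [-1.6, 0, -5],
    [-2, 0, -5],
    [-2.4, 0, -5],
    [-2.8, 0, -5],
    [-3, 0, -5],
    [-3, 0, -5],
  ],
  yaw=[0, 0, 0, 0, 0, 0, 0, 0, 0, 0, 0, 0, 0, 0, 0, 0, 0, 0, 0, 0],
)

```text
clock: 26.52
tcp_pos: [0.4735, 0.2052, 0.2293]
eef_rot: [[0.005, -1.0, 0.0], [-1.0, -0.005, 0.001], [-0.001, -0.0, -1.0]]
ft_force: [0.7, -2.5, -1.4]
opening: 0.0489
grasp_force: 36.1
```

Run:
```python
from h import *
go();print(np.round(ctrl.read_state()["torque"],2))
e=shot("scene");d=shot("wrist")
cv2.imwrite("pics/r3.png",np.hstack([cv2.resize(e["image"][80:280,360:560],(400,400)),cv2.resize(d["image"],(400,250))[[*range(250)]+[0]*150]])[:,:,::-1])
```

```text
t 26.52 tcp [0.4735 0.2052 0.2293] ang -89.7 open 0.0489 gf 36.1 F [ 0.7 -2.5 -1.4] q7 1.74
[-0.84 -0.27  0.04]
```

View pics/r3.png

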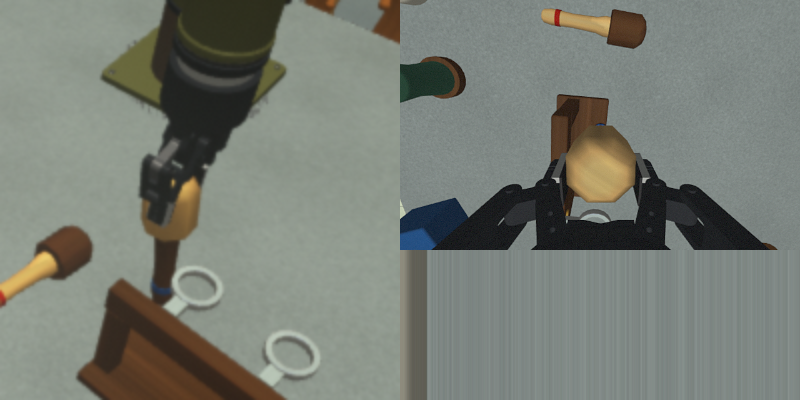

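Nearly upright now, with the butt leaning slightly towards the ring. Straighten the last bit against the ring edge, then lift clear.

Emit:
apply_moves(
  jaw=[0, 0, 0, 0, 0, 0, 0, 0, 0, 0, 0, 0, 0, 0, 0],
  delta_pos=[
    [-0.4, 0, 0],
    [-0.8, 0, 0],
    [-1.2, 0, 0],
    [-1.3, 0, 0],
    [-1.3, 0, 0],
    [-1.1, 0, -0.5],
    [-0.9, 0, -1.5],
    [-0.9, 0, -2.5],
    [-0.9, 0, -3.5],
    [-0.9, 0, -4.5],
    [-0.9, 0, -5.5],
    [-0.9, 0, -6.5],
    [-0.9, 0, -7.5],
    [-0.9, 0, -8.5],
    [-0.9, 0, -8.5],
  ],
  yaw=[0, 0, 0, 0, 0, 0, 0, 0, 0, 0, 0, 0, 0, 0, 0],
)

```text
clock: 27.87
tcp_pos: [0.4741, 0.2145, 0.3166]
eef_rot: [[0.004, -1.0, 0.003], [-1.0, -0.004, 0.002], [-0.002, -0.003, -1.0]]
ft_force: [-0.6, 1.8, -2.5]
opening: 0.0493
grasp_force: 35.9
```

Run:
```python
from h import *
go((.4735,.255,.31));print(np.round(ctrl.read_state()["torque"],2))
e=shot("scene");s=ctrl.read_state();p=np.array(s["tcp_pos"])
# handle blue band + butt, head in scene: dark-brown handle pixels axis vs predicted vertical
a=np.array(proj(e,p+[0,0,.02]));b=np.array(proj(e,p+[0,0,-.13]));print(a,b)
x0,y0=int(b[0])-90,int(a[1])-60
im=e["image"].copy();cv2.line(im,tuple(int(v) for v in a),tuple(int(v) for v in b),(255,0,255),1)
cv2.imwrite("pics/r4.png",cv2.resize(im[max(y0,0):y0+200,x0:x0+180],None,fx=3,fy=3)[:,:,::-1]);print(x0,y0)
```

```text
t 27.87 tcp [0.4741 0.2145 0.3166] ang -89.8 open 0.0493 gf 35.9 F [-0.6  1.8 -2.5] q7 1.85
(0.4735, 0.255, 0.31) -> [-4.05, 0.04, 0.67] yaw 0
[0.07 0.02 0.02]
[462.76110243 144.23629244] [445.11083144 200.54576302]
355 84
```

View pics/r4.png

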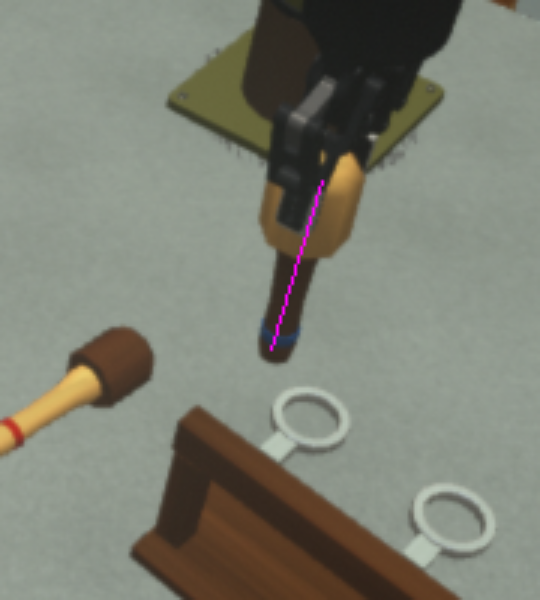

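The mallet hangs upright: the axis coincides with the drawn vertical to about 1–2 px, and the butt (277,358) is still clear of ring_b (310,418). Centre it over ring_b and lower it.

Emit:
apply_moves(
  jaw=[0, 0, 0, 0, 0, 0, 0, 0, 0, 0, 0, 0, 0, 0, 0, 0, 0, 0, 0],
  delta_pos=[
    [-0.8, 0, 0],
    [-1.6, 0, 0],
    [-2.4, 0, 0],
    [-3.2, 0, 0],
    [-3.8, 0, 0],
    [-3.8, 0, 0],
    [-3.8, 0, 0],
    [-3.8, 0, 1],
    [-3.8, 0, 2],
    [-3.8, 0, 3],
    [-3.8, 0, 4],
    [-3.8, 0, 5],
    [-3.8, 0, 6],
    [-3.8, 0, 7],
    [-3.8, 0, 8],
    [-3.8, 0, 9],
    [-3.8, 0, 10],
    [-3.8, 0, 10],
    [-3.8, 0, 10],
  ],
  yaw=[0, 0, 0, 0, 0, 0, 0, 0, 0, 0, 0, 0, 0, 0, 0, 0, 0, 0, 0],
)

```text
clock: 29.5
tcp_pos: [0.4732, 0.2512, 0.2137]
eef_rot: [[0.005, -1.0, -0.001], [-1.0, -0.005, -0.001], [0.001, 0.001, -1.0]]
ft_force: [-0.4, -0.2, -1.4]
opening: 0.0495
grasp_force: 35.8
```

Run:
```python
from h import *
go((.4735,.255,.177));print(np.round(ctrl.read_state()["torque"],2))
e=shot("scene");save(e,"r5",(390,120,550,280),3)
```

```text
t 29.5 tcp [0.4732 0.2512 0.2137] ang -89.7 open 0.0495 gf 35.8 F [-0.4 -0.2 -1.4] q7 1.68
(0.4735, 0.255, 0.177) -> [-0.38, -0.04, 3.67] yaw 0
[0.01 0.03 0.05]
```

View pics/r5.png

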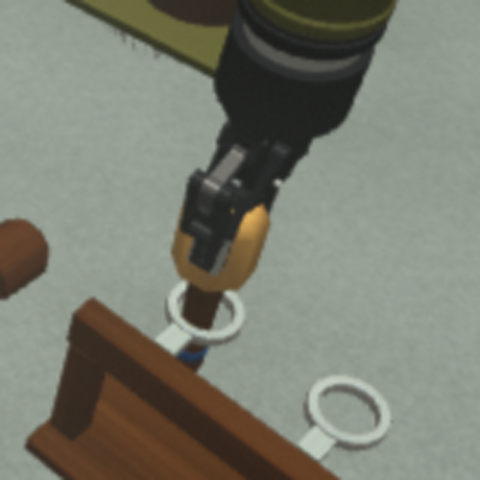

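The handle is through ring_b ((200,310) in the ring centred at (205,309)) with no contact force. Lower the rest and release.

Emit:
apply_moves(
  jaw=[0, 0, 0, 0, 0, 0, 0, 0, 0, 0, 0],
  delta_pos=[
    [-0.2, 0, 0.5],
    [-0.2, 0, 1],
    [-0.2, 0, 1.5],
    [-0.2, 0, 2],
    [-0.2, 0, 2.4],
    [-0.2, 0, 2.8],
    [-0.2, 0, 3.1],
    [-0.2, 0, 3.3],
    [-0.2, 0, 3.4],
    [-0.2, 0, 3.4],
    [-0.2, 0, 3.4],
  ],
  yaw=[0, 0, 0, 0, 0, 0, 0, 0, 0, 0, 0],
)

```text
clock: 30.47
tcp_pos: [0.4734, 0.2534, 0.1804]
eef_rot: [[0.004, -1.0, 0.0], [-1.0, -0.004, 0.0], [-0.0, -0.0, -1.0]]
ft_force: [-0.2, 0.5, -2.0]
opening: 0.0491
grasp_force: 35.8
```

Run:
```python
from h import *
go();print(np.round(ctrl.read_state()["torque"],2))
e=shot("scene");save(e,"r6",(390,120,550,280),3)
```

```text
t 30.47 tcp [0.4734 0.2534 0.1804] ang -89.7 open 0.0491 gf 35.8 F [-0.2  0.5 -2. ] q7 1.63
[ 0.05  0.02 -0.03]
```

Emit:
apply_moves(
  jaw=[5.3, 5.8, 6.5, 7, 7, 7, 7, 7, 7, 7, 7, 7, 7, 7, 7],
  delta_pos=[
    [0, 0, 0],
    [0, 0, 0],
    [0, 0, 0],
    [0, 0, 0],
    [0, 0, 0],
    [0, 0, -1],
    [0, 0, -2],
    [0, 0, -4],
    [0, 0, -6],
    [0, 0, -8],
    [0, 0, -11],
    [0, 0, -13],
    [3, 0, -13],
    [6, 0, -13],
    [9, 0, -13],
  ],
  yaw=[0, 0, 0, 0, 0, 0, 0, 0, 0, 0, 0, 0, 0, 0, 0],
)

```text
clock: 31.77
tcp_pos: [0.4736, 0.1632, 0.312]
eef_rot: [[0.006, -1.0, 0.002], [-1.0, -0.006, 0.001], [-0.001, -0.002, -1.0]]
ft_force: [1.0, -0.5, 0.1]
opening: 0.0698
grasp_force: 0.0
```

Run:
```python
from h import *
d=shot("top")
H=hsv(d);m=(H[...,1]>85).astype(np.uint8)
n,l,st,ce=cv2.connectedComponentsWithStats(m)
for i in range(1,n):
    if 100<st[i,4]<900 and 100<st[i,1]<260 and 230<st[i,0]<480: print(st[i],topface(d,l==i,0.025),np.median(H[l==i],0))
go((.4185,.0815,.17,171),(.4185,.0815,.17,-9))
e=shot("scene")
b=cv2.resize(e["image"][120:280,390:550],(400,400));a=cv2.resize(d["image"][170:290,140:300],(400,300))
cv2.imwrite("pics/r7.png",np.hstack([np.vstack([a,a[:100]*0]),b])[:,:,::-1])
```

```text
[244 109  32  39 788] [785.5 161.7 110.1  72.7  13.3] [ 23.  132.5  72.5]
[378 114  22  23 312] [ 781.5 -179.1   59.    55.5  -28.2] [ 15. 203.  99.]
[408 148  14  21 213] [ 693.3 -244.4   53.8   27.6  -14.4] [144. 148. 130.]
t 31.82 tcp [0.4744 0.1553 0.3103] ang -90.1 open 0.0699 gf 0.0 F [-0.3 -5.8 -1. ] q7 1.91
(0.4185, 0.0815, 0.17, 171) -> [7.29, 5.57, 14.09] yaw 98.9
(0.4185, 0.0815, 0.17, -9) -> [7.29, 5.57, 14.09] yaw -81.1
```

View pics/r7.png

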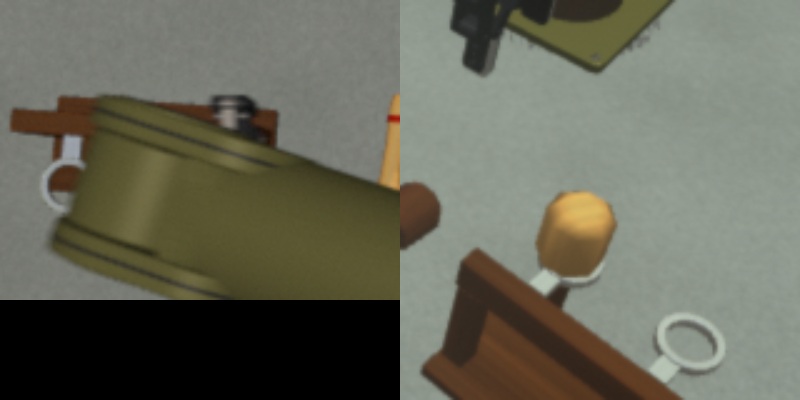

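Pale mallet is seated in ring_b: head (577,235), shoulder on the ring. Next is the dark mallet. I'll check it by numbers from the wrist camera, as my picture views are used up.

Emit:
apply_moves(
  jaw=[7, 7, 7, 7, 7, 7, 7, 7, 7, 7, 7, 7, 7, 7, 7, 7, 7],
  delta_pos=[
    [0.5, 0.4, 1],
    [1, 0.8, 2],
    [1.5, 1.2, 3],
    [2, 1.5, 4],
    [2.5, 1.9, 5],
    [3, 2.3, 6],
    [3.5, 2.7, 7],
    [4, 3.1, 8],
    [4.5, 3.5, 9],
    [5, 3.8, 10],
    [5.5, 4.2, 11],
    [6, 4.6, 12],
    [6.6, 5, 13],
    [7.3, 5.6, 14],
    [7.3, 5.6, 14],
    [7.3, 5.6, 14],
    [7.3, 5.6, 14],
  ],
  yaw=[6, 12, 18, 25, 32, 39, 46, 53, 60, 67, 74, 81, 88, 95, 98.9, 98.9, 98.9],
)

```text
clock: 33.28
tcp_pos: [0.4189, 0.0914, 0.1711]
eef_rot: [[-0.989, 0.147, 0.002], [0.147, 0.989, 0.001], [-0.002, 0.001, -1.0]]
ft_force: [0.7, -0.2, -0.9]
opening: 0.0697
grasp_force: 0.0
```

Run:
```python
from h import *
go((.4183,.0813,.17,171),(.4183,.0813,.004,171))
d=shot("wrist");H=hsv(d);save(d,"w4")
print("pred head",proj(d,[.4311,.0793,.025]),"tip",proj(d,[.4015,.084,.025]),"shoulder",proj(d,[.4607,.0746,.025]),"butt",proj(d,[.569,.0575,.025]))
m=((H[...,1]>85)&(H[...,0]<25)).astype(np.uint8)
n,l,st,ce=cv2.connectedComponentsWithStats(m)
for i in range(1,n):
    if st[i,4]>400: 
        print(st[i],ce[i].round(),np.median(H[l==i],0))
        if st[i,0]<320<st[i,0]+st[i,2]: print(topface(d,l==i,.025))
```

```text
t 33.28 tcp [0.4189 0.0914 0.1711] ang 171.5 open 0.0697 gf 0.0 F [ 0.7 -0.2 -0.9] q7 0.27
(0.4183, 0.0813, 0.17, 171) -> [-0.09, -1.01, 0.11] yaw 0.5
(0.4183, 0.0813, 0.004, 171) -> [-0.06, -1.03, 16.71] yaw 0.5
pred head (np.float64(310.3136095079924), np.float64(195.39664608862856)) tip (np.float64(310.2782583697088), np.float64(166.15482373258754)) shoulder (np.float64(310.34682040596033), np.float64(222.86810035610117)) butt (np.float64(310.5354741283169), np.float64(310.6084437352298))
[ 282  165   51  151 4737] [308. 224.] [ 13. 138.  91.]
[487.3  67.4 176.9  50.8  -8.9]
[  419   187   221   197 26214] [548. 263.] [ 14. 130.  89.]
```

The measured mallet (columns 282–333, rows 165–316) matches the prediction within 2 px.

Emit:
apply_moves(
  jaw=[7, 7, 7, 7, 7, 7, 7, 7, 7, 7, 0, 0, 0, 0, 0, 0],
  delta_pos=[
    [0, -1.1, 0],
    [0, -1.1, 2],
    [0, -1.1, 5],
    [0, -1.1, 8],
    [0, -1.1, 11],
    [0, -1.1, 13.5],
    [0, -1.1, 15.5],
    [0, -1.1, 16.7],
    [0, -1.1, 16.7],
    [0, -1.1, 16.7],
    [0, -1.1, 16.7],
    [0, -1.1, 16.7],
    [0, -1.1, 16.7],
    [0, -1.1, 16.7],
    [0, -1.1, 16.7],
    [0, -1.1, 16.7],
  ],
  yaw=[0.5, 0.5, 0.5, 0.5, 0.5, 0.5, 0.5, 0.5, 0.5, 0.5, 0.5, 0.5, 0.5, 0.5, 0.5, 0.5],
  squeeze=40,
)

```text
clock: 34.67
tcp_pos: [0.4171, 0.079, 0.0048]
eef_rot: [[-0.987, 0.159, 0.003], [0.159, 0.987, -0.0], [-0.003, -0.0, -1.0]]
ft_force: [0.5, -0.4, 8.7]
opening: 0.0492
grasp_force: 42.5
```

Emit:
apply_moves(
  jaw=[0, 0, 0, 0, 0, 0, 0, 0, 0, 0, 0, 0, 0, 0, 0, 0],
  delta_pos=[
    [0, 0, -0.5],
    [0, 0, -1.5],
    [0, 0, -3],
    [0, 0, -5],
    [0, 0, -7],
    [0, 0, -9],
    [0, 0, -11],
    [0, 0, -13],
    [0, 0, -15],
    [0, 0, -17],
    [0, 0, -19],
    [0, 0, -21],
    [0, 0, -23],
    [0, 0, -25],
    [0, 0, -26],
    [0, 0, -26],
  ],
  yaw=[0, 0, 0, 0, 0, 0, 0, 0, 0, 0, 0, 0, 0, 0, 0, 0],
)

```text
clock: 36.0
tcp_pos: [0.4172, 0.0799, 0.2655]
eef_rot: [[-0.987, 0.159, 0.005], [0.159, 0.987, 0.001], [-0.005, 0.002, -1.0]]
ft_force: [0.3, 0.2, -1.8]
opening: 0.0494
grasp_force: 42.6
```

Run:
```python
from h import *
go((.285,.363,.26,178),(.285,.363,.07,178))
```

```text
t 36.0 tcp [0.4172 0.0799 0.2655] ang 170.9 open 0.0494 gf 42.6 F [ 0.3  0.2 -1.8] q7 0.54
(0.285, 0.363, 0.26, 178) -> [17.56, 25.85, 0.51] yaw -7.1
(0.285, 0.363, 0.07, 178) -> [17.65, 25.81, 19.51] yaw -7.1
```

Emit:
apply_moves(
  jaw=[0, 0, 0, 0, 0, 0, 0, 0, 0, 0, 0, 0, 0, 0, 0, 0, 0, 0],
  delta_pos=[
    [0.7, 1, 0],
    [1.7, 2.5, 0],
    [2.9, 4.3, 0],
    [4.1, 6.1, 0],
    [5.3, 7.9, 0],
    [6.5, 9.6, 0],
    [7.7, 11.4, 0],
    [8.9, 13.2, 0],
    [10.1, 15, 0],
    [11.3, 16.7, 0],
    [12.5, 18.5, 0],
    [13.7, 20.3, 0],
    [14.9, 22, 0],
    [16, 23.7, 0],
    [17, 25, 0],
    [17.5, 25.8, 0],
    [17.5, 25.8, 0],
    [17.5, 25.8, 0],
  ],
  yaw=[0, -0.5, -1, -1.5, -2, -2.5, -3, -3.5, -4, -4.5, -5, -5.5, -6, -6.5, -7, -7, -7, -7],
)

```text
clock: 37.5
tcp_pos: [0.2846, 0.3609, 0.2627]
eef_rot: [[-0.999, 0.037, -0.0], [0.037, 0.999, -0.002], [0.0, -0.002, -1.0]]
ft_force: [0.1, 0.0, -1.5]
opening: 0.0491
grasp_force: 42.5
```

Run:
```python
from h import *
go((.285,.363,.26,178),(.285,.363,.07,178))
s=ctrl.read_state();p=np.array(s["tcp_pos"]);P=p+[0,0,.021]
for n in("scene","top"):
    e=shot(n);H=hsv(e);save(e,"z_"+n)
    print(n,"band pred",proj(e,P+[.145*.95,0,0]),"butt",proj(e,P+[.153,0,0]),"ringa",proj(e,[.481,.365,.145]))
    m=((H[...,1]>190)&((H[...,0]<5)|(H[...,0]>174))).astype(np.uint8)
    nn,l,st,ce=cv2.connectedComponentsWithStats(m)
    for i in range(1,nn):
        if st[i,4]>6: print("red",st[i],ce[i].round(1))
```

```text
t 37.5 tcp [0.2846 0.3609 0.2627] ang 177.9 open 0.0491 gf 42.5 F [ 0.1  0.  -1.5] q7 -0.04
(0.285, 0.363, 0.26, 178) -> [-0.04, 0.21, 0.27] yaw -0.1
(0.285, 0.363, 0.07, 178) -> [-0.04, 0.24, 19.27] yaw -0.1
scene band pred (np.float64(545.1721875592502), np.float64(190.09324567970103)) butt (np.float64(541.37669273713), np.float64(194.94953542488273)) ringa (np.float64(506.71020298273845), np.float64(256.8308057618324))
red [144  98  31  20 484] [159.  107.6]
red [635 116   5  19  47] [637.9 123.7]
red [  78  123   77   63 2879] [115.3 153.9]
red [542 180  11   9  25] [547.9 183.2]
top band pred (np.float64(148.65489760442424), np.float64(272.58128787181874)) butt (np.float64(148.72056929493564), np.float64(265.0741402052853)) ringa (np.float64(167.52325923611187), np.float64(243.91966345940426))
red [ 495   82   86   71 4333] [537.9 117.4]
red [558 173  35  34 944] [575.3 189.3]
red [ 16 186  49   9 106] [ 40.6 190. ]
red [145 277  11   3  23] [150.2 277.6]
```

Emit:
apply_moves(
  jaw=[0, 0, 0, 0, 0, 0, 0, 0, 0, 0],
  delta_pos=[
    [0, 0.2, 1],
    [0, 0.2, 3],
    [0, 0.2, 6],
    [0, 0.2, 9],
    [0, 0.2, 12],
    [0, 0.2, 15],
    [0, 0.2, 17.5],
    [0, 0.2, 19],
    [0, 0.2, 19.3],
    [0, 0.2, 19.3],
  ],
  yaw=[0, 0, 0, 0, 0, 0, 0, 0, 0, 0],
)

```text
clock: 38.43
tcp_pos: [0.2846, 0.3628, 0.0693]
eef_rot: [[-0.999, 0.038, -0.001], [0.038, 0.999, -0.002], [0.001, -0.002, -1.0]]
ft_force: [-0.6, -0.5, -1.6]
opening: 0.0493
grasp_force: 42.4
```

Emit:
apply_moves(
  jaw=[0, 0, 0, 0, 0, 0, 0, 0, 0, 0],
  delta_pos=[
    [-1, 0, 0],
    [-2.5, 0, 0],
    [-4, 0, 0],
    [-5.5, 0, 0],
    [-7, 0, 0],
    [-8.5, 0, 0],
    [-10, 0, 0],
    [-11, 0, 0],
    [-11.5, 0, 0],
    [-11.5, 0, 0],
  ],
  yaw=[0, 0, 0, 0, 0, 0, 0, 0, 0, 0],
)

```text
clock: 39.27
tcp_pos: [0.4015, 0.3591, 0.0711]
eef_rot: [[-0.999, 0.041, 0.002], [0.041, 0.999, 0.001], [-0.002, 0.001, -1.0]]
ft_force: [-0.3, -0.3, -1.6]
opening: 0.0493
grasp_force: 42.6
```

Run:
```python
from h import *
go((.40,.365,.07));print(np.round(ctrl.read_state()["torque"],2))
```

```text
t 39.27 tcp [0.4015 0.3591 0.0711] ang 177.7 open 0.0493 gf 42.6 F [-0.3 -0.3 -1.6] q7 -0.12
(0.4, 0.365, 0.07) -> [0.18, 0.59, 0.11] yaw 0
[-0.04  0.03 -0.06]
```

Emit:
apply_moves(
  jaw=[0, 0, 0, 0, 0, 0, 0, 0, 0, 0, 0, 0, 0, 0, 0, 0],
  delta_pos=[
    [0.1, 0.3, 0],
    [0.1, 0.6, -0.5],
    [0.1, 0.6, -1],
    [0.1, 0.6, -1.5],
    [0.1, 0.6, -2],
    [0.1, 0.6, -2.5],
    [0.1, 0.6, -3],
    [0.1, 0.6, -3.5],
    [0.1, 0.6, -4],
    [0.1, 0.6, -4.5],
    [0.1, 0.6, -5],
    [0.1, 0.6, -5.5],
    [0.1, 0.6, -6],
    [0.1, 0.6, -6.5],
    [0.1, 0.6, -7],
    [0.1, 0.6, -7],
  ],
  yaw=[0, 0, 0, 0, 0, 0, 0, 0, 0, 0, 0, 0, 0, 0, 0, 0],
  squeeze=20,
)

```text
clock: 40.6
tcp_pos: [0.3978, 0.365, 0.1409]
eef_rot: [[-0.999, 0.037, -0.001], [0.037, 0.999, -0.001], [0.001, -0.001, -1.0]]
ft_force: [-3.7, -0.5, -4.2]
opening: 0.0493
grasp_force: 40.2
```

```bash
cat >> h.py <<'E'
def tilt():
    "butt-ward handle points (pale/red) in the scene image versus expected vertical line"
    s=ctrl.read_state();P=np.array(s["tcp_pos"])+[0,0,.021];e=shot("scene");H=hsv(e)
    print("F",np.round(s["ft_force"],1),"torque",np.round(s["torque"],2))
    m=((H[...,1]>170)&((H[...,0]<6)|(H[...,0]>174))).astype(np.uint8)
    n,l,st,ce=cv2.connectedComponentsWithStats(m)
    for i in range(1,n):
        if st[i,4]>3 and 400<ce[i][0]<620 and 90<ce[i][1]<340: print("red",st[i],ce[i].round(1))
    for k in (0,20,40,60,70,80,90): 
        a=np.radians(k);print(k,np.round(proj(e,P+.128*np.array([np.cos(a),0,-np.sin(a)])),1))
    return e
E
python3 - <<'E'
from h import *
go();save(tilt(),"z2")
E
```

```text
t 40.6 tcp [0.3978 0.365  0.1409] ang 177.9 open 0.0493 gf 40.2 F [-3.7 -0.5 -4.2] q7 -0.01
F [-3.7 -0.5 -4.2] torque [-0.23  0.93 -0.08]
0 [498. 267.]
20 [493.2 276.7]
40 [493.1 279.6]
60 [497.1 276.2]
70 [500.4 272.4]
80 [504.3 267.4]
90 [508.9 261.4]
```

Emit:
apply_moves(
  jaw=[0, 0, 0, 0, 0, 0, 0, 0, 0, 0, 0, 0, 0, 0, 0, 0, 0, 0, 0],
  delta_pos=[
    [0, 0, -0.5],
    [0, 0, -1],
    [0, 0, -1.5],
    [0, 0, -2],
    [0, 0, -2.5],
    [0, 0, -3],
    [0, 0, -3.5],
    [0, 0, -4],
    [0, 0, -4.5],
    [0, 0, -5],
    [0, 0, -5.5],
    [0, 0, -6],
    [0, 0, -6.5],
    [0, 0, -7],
    [0, 0, -7.5],
    [0, 0, -8],
    [0, 0, -8.5],
    [0, 0, -8.8],
    [0, 0, -8.8],
  ],
  yaw=[0, 0, 0, 0, 0, 0, 0, 0, 0, 0, 0, 0, 0, 0, 0, 0, 0, 0, 0],
)

```text
clock: 42.23
tcp_pos: [0.3988, 0.3659, 0.2292]
eef_rot: [[-0.999, 0.037, 0.001], [0.037, 0.999, 0.001], [-0.001, 0.001, -1.0]]
ft_force: [-3.6, -0.7, -1.8]
opening: 0.0493
grasp_force: 37.7
```

Run:
```python
from h import *
go((.431,.365,.2293),(.443,.365,.2293));save(tilt(),"z3")
```

```text
t 42.23 tcp [0.3988 0.3659 0.2292] ang 177.9 open 0.0493 gf 37.7 F [-3.6 -0.7 -1.8] q7 0.11
(0.431, 0.365, 0.2293) -> [-3.22, 0.03, -0.0] yaw 0
(0.443, 0.365, 0.2293) -> [-4.42, 0.08, -0.0] yaw 0
F [-3.6 -0.7 -1.8] torque [-0.05  0.9  -0.02]
0 [513.7 239.2]
20 [507.8 251.1]
40 [506.9 255.5]
60 [510.6 252.9]
70 [513.9 249.2]
80 [518.  244.3]
90 [522.7 238.2]
```

Emit:
apply_moves(
  jaw=[0, 0, 0, 0, 0, 0, 0, 0, 0, 0, 0, 0, 0, 0, 0, 0],
  delta_pos=[
    [-0.4, 0, 0],
    [-0.8, 0, 0],
    [-1.2, 0, 0],
    [-1.6, 0, 0],
    [-2, 0, 0],
    [-2.4, 0, 0],
    [-2.8, 0, 0],
    [-3.2, 0, 0],
    [-3.5, 0, 0],
    [-3.8, 0, 0],
    [-4.1, 0, 0],
    [-4.3, 0, 0],
    [-4.5, 0, 0],
    [-4.55, 0, 0],
    [-4.55, 0, 0],
    [-4.55, 0, 0],
  ],
  yaw=[0, 0, 0, 0, 0, 0, 0, 0, 0, 0, 0, 0, 0, 0, 0, 0],
)

```text
clock: 43.62
tcp_pos: [0.4444, 0.3638, 0.2283]
eef_rot: [[-0.999, 0.037, 0.0], [0.037, 0.999, 0.0], [-0.0, 0.0, -1.0]]
ft_force: [-3.3, 1.4, -0.8]
opening: 0.0493
grasp_force: 37.2
```

Emit:
apply_moves(
  jaw=[0, 0, 0, 0, 0, 0, 0, 0, 0, 0, 0, 0, 0],
  delta_pos=[
    [0.2, 0, -0.5],
    [0.4, 0, -1.5],
    [0.4, 0, -2.5],
    [0.4, 0, -3.5],
    [0.4, 0, -4.5],
    [0.4, 0, -5.5],
    [0.4, 0, -6.5],
    [0.4, 0, -7.5],
    [0.4, 0, -8.3],
    [0.4, 0, -8.7],
    [0.4, 0, -8.7],
    [0.4, 0, -8.7],
    [0.4, 0, -8.7],
  ],
  yaw=[0, 0, 0, 0, 0, 0, 0, 0, 0, 0, 0, 0, 0],
)

```text
clock: 44.7
tcp_pos: [0.4403, 0.3635, 0.3147]
eef_rot: [[-0.999, 0.037, -0.001], [0.037, 0.999, -0.001], [0.001, -0.001, -1.0]]
ft_force: [-0.6, -0.1, -2.0]
opening: 0.0495
grasp_force: 36.9
```

Run:
```python
from h import *
go((.481,.365,.3166));e=tilt();save(e,"z4")
d=shot("top");H=hsv(e);s=ctrl.read_state();p=np.array(s["tcp_pos"])
print("butt pred",proj(e,p+[0,0,.021-.153]),"mid",proj(e,p+[0,0,.021-.09]))
# pale handle pixels near the expected handle
u,v=[int(t) for t in proj(e,p+[0,0,-.09])]
sub=H[v-40:v+40,u-40:u+40]
m=((sub[...,1]>90)&(sub[...,0]>8)&(sub[...,0]<28)&(sub[...,2]>120)).astype(np.uint8)
n,l,st,ce=cv2.connectedComponentsWithStats(m)
for i in range(1,n):
    if st[i,4]>15:
        ys,xs=np.where(l==i);k=np.polyfit(ys+v-40,xs+u-40,1);print(st[i]+[u-40,v-40,0,0,0],ce[i]+[u-40,v-40],k)
        for y in (ys.min(),ys.max()): r=xs[ys==y]+u-40;print(y+v-40,r.min(),r.max())
```

```text
t 44.7 tcp [0.4403 0.3635 0.3147] ang 177.9 open 0.0495 gf 36.9 F [-0.6 -0.1 -2. ] q7 0.28
(0.481, 0.365, 0.3166) -> [-4.07, 0.3, -0.2] yaw 0
F [-0.6 -0.1 -2. ] torque [-0.06 -0.    0.05]
red [520 224  11   8  31] [524.3 228.5]
0 [517.8 221.4]
20 [510.9 235.7]
40 [509.8 241.5]
60 [513.8 239.2]
70 [517.4 235.5]
80 [521.8 230.2]
90 [526.9 223.7]
butt pred (np.float64(522.3496456417131), np.float64(231.88496189248926)) mid (np.float64(534.2435133150369), np.float64(210.6975702828621))
```

The band sits at (524,228), so the tilt is only about 4° (butt towards +x). Enter with a small offset to allow for it.

Emit:
apply_moves(
  jaw=[0, 0, 0, 0, 0, 0, 0, 0, 0, 0, 0, 0, 0, 0],
  delta_pos=[
    [-0.8, 0.1, 0],
    [-1.6, 0.2, 0],
    [-2.4, 0.3, 0],
    [-3.2, 0.3, 0],
    [-3.7, 0.3, 0],
    [-3.7, 0.3, 0],
    [-3.7, 0.3, 0],
    [-3.7, 0.3, 1],
    [-3.7, 0.3, 2],
    [-3.7, 0.3, 2.8],
    [-3.7, 0.3, 3.4],
    [-3.7, 0.3, 4],
    [-3.7, 0.3, 4],
    [-3.7, 0.3, 4],
  ],
  yaw=[0, 0, 0, 0, 0, 0, 0, 0, 0, 0, 0, 0, 0, 0],
)

```text
clock: 45.97
tcp_pos: [0.4773, 0.3655, 0.2749]
eef_rot: [[-0.999, 0.037, -0.001], [0.037, 0.999, -0.0], [0.001, -0.0, -1.0]]
ft_force: [0.1, 0.2, -1.1]
opening: 0.0491
grasp_force: 36.9
```

Run:
```python
from h import *
go((.481,.365,.21),(.481,.365,.1804));e=tilt();save(e,"z5")
print("ring centre px",proj(e,[.481,.365,.15]),"axis at .15 if upright",proj(e,np.append(ctrl.read_state()["tcp_pos"][:2],.15)))
H=hsv(e)
for v in range(240,268,2): print(v,[tuple(int(t) for t in H[v,u]) for u in range(488,530,3)])
```

```text
t 45.97 tcp [0.4773 0.3655 0.2749] ang 177.9 open 0.0491 gf 36.9 F [ 0.1  0.2 -1.1] q7 0.3
(0.481, 0.365, 0.21) -> [-0.38, -0.03, 6.49] yaw 0
(0.481, 0.365, 0.1804) -> [-0.38, -0.03, 9.45] yaw 0
F [ 0.1  0.2 -1.1] torque [ 0.02  0.02 -0.02]
red [504 249  12   8  33] [508.3 253.6]
0 [499.1 252.6]
20 [493.3 265.1]
40 [493.2 269.2]
60 [497.9 265.6]
70 [501.7 261.3]
80 [506.4 255.7]
90 [511.7 248.9]
ring centre px (np.float64(507.52595759740876), np.float64(255.364547953436)) axis at .15 if upright (np.float64(508.75342152633937), np.float64(254.42491431537792))
240 [(52, 19, 147), (53, 21, 146), (52, 19, 150), (55, 20, 153), (54, 17, 150), (52, 19, 149), (55, 19, 146), (25, 46, 123), (17, 143, 109), (18, 140, 109), (17, 140, 111), (17, 142, 111), (26, 44, 127), (54, 17, 148)]
242 [(52, 18, 152), (50, 21, 148), (54, 17, 150), (55, 18, 153), (52, 19, 147), (52, 19, 149), (52, 19, 149), (18, 126, 107), (17, 140, 111), (18, 142, 113), (17, 144, 115), (18, 139, 112), (52, 19, 149), (55, 19, 147)]
244 [(55, 19, 150), (55, 20, 150), (54, 17, 149), (51, 17, 148), (54, 17, 150), (55, 18, 154), (
[... 1807 characters left out ...]
 19, 191), (54, 17, 147), (57, 17, 146), (57, 18, 152)]
262 [(57, 17, 148), (54, 17, 147), (51, 21, 157), (60, 13, 163), (49, 20, 182), (49, 19, 150), (28, 36, 128), (35, 25, 134), (52, 19, 148), (43, 21, 146), (56, 19, 188), (55, 19, 149), (55, 20, 153), (52, 19, 149)]
264 [(54, 17, 152), (55, 18, 154), (58, 18, 196), (54, 21, 183), (75, 15, 173), (55, 18, 181), (44, 17, 163), (45, 16, 155), (46, 17, 167), (56, 19, 189), (49, 19, 148), (54, 17, 150), (52, 19, 149), (54, 17, 150)]
266 [(52, 19, 148), (56, 20, 190), (56, 20, 193), (58, 20, 194), (54, 20, 180), (55, 11, 144), (68, 17, 182), (58, 18, 186), (58, 18, 188), (48, 20, 154), (51, 18, 140), (60, 15, 152), (55, 18, 152), (57, 17, 148)]
```

The butt is inside ring_a's opening with no contact force. Lower on.

Emit:
apply_moves(
  jaw=[0, 0, 0, 0, 0, 0, 0, 0, 0, 0, 0, 0, 0],
  delta_pos=[
    [0, 0, 0.7],
    [0, 0, 1.4],
    [0, 0, 2.1],
    [0, 0, 2.8],
    [-0.1, 0, 3.5],
    [-0.1, 0, 4.2],
    [-0.1, 0, 4.9],
    [-0.1, 0, 5.5],
    [-0.1, 0, 6.1],
    [-0.1, 0, 6.5],
    [-0.1, 0, 6.5],
    [-0.1, 0, 6.5],
    [-0.1, 0, 6.5],
  ],
  yaw=[0, 0, 0, 0, 0, 0, 0, 0, 0, 0, 0, 0, 0],
)

```text
clock: 47.1
tcp_pos: [0.4786, 0.3658, 0.2106]
eef_rot: [[-0.999, 0.037, 0.0], [0.037, 0.999, 0.001], [-0.0, 0.001, -1.0]]
ft_force: [-0.8, -0.4, -1.2]
opening: 0.049
grasp_force: 36.9
```

Run:
```python
from h import *
go((.481,.365,.181));print(np.round(ctrl.read_state()["torque"],2))
e=shot("scene");H=hsv(e);v=int(proj(e,[.481,.365,.15])[1])
print([(u,int(H[v,u,0]),int(H[v,u,1]),int(H[v,u,2])) for u in range(492,526,1)])
```

```text
t 47.1 tcp [0.4786 0.3658 0.2106] ang 177.9 open 0.049 gf 36.9 F [-0.8 -0.4 -1.2] q7 0.24
(0.481, 0.365, 0.181) -> [-0.25, -0.07, 2.96] yaw 0
[-0.04  0.02 -0.02]
[(492, 33, 21, 110), (493, 51, 18, 182), (494, 58, 17, 193), (495, 54, 19, 190), (496, 55, 19, 160), (497, 52, 18, 152), (498, 55, 19, 151), (499, 54, 17, 148), (500, 48, 21, 144), (501, 21, 67, 114), (502, 18, 128, 102), (503, 17, 141, 101), (504, 17, 142, 104), (505, 17, 145, 107), (506, 18, 143, 107), (507, 18, 146, 105), (508, 17, 145, 104), (509, 18, 142, 104), (510, 17, 142, 104), (511, 17, 145, 104), (512, 17, 142, 104), (513, 17, 145, 104), (514, 17, 143, 102), (515, 18, 121, 105), (516, 26, 43, 135), (517, 48, 21, 180), (518, 54, 19, 189), (519, 47, 21, 168), (520, 53, 22, 153), (521, 55, 19, 151), (522, 53, 20, 150), (523, 54, 17, 149), (524, 52, 19, 150), (525, 55, 19, 151)]
```

Emit:
apply_moves(
  jaw=[0, 0, 0, 0, 0, 0, 0, 0, 0, 0],
  delta_pos=[
    [-0.2, -0.1, 0.3],
    [-0.25, -0.1, 0.8],
    [-0.25, -0.1, 1.3],
    [-0.25, -0.1, 1.8],
    [-0.25, -0.1, 2.2],
    [-0.25, -0.1, 2.6],
    [-0.25, -0.1, 2.9],
    [-0.25, -0.1, 3],
    [-0.25, -0.1, 3],
    [-0.25, -0.1, 3],
  ],
  yaw=[0, 0, 0, 0, 0, 0, 0, 0, 0, 0],
)

```text
clock: 47.98
tcp_pos: [0.4809, 0.3645, 0.1803]
eef_rot: [[-0.999, 0.037, 0.0], [0.037, 0.999, 0.0], [-0.0, 0.0, -1.0]]
ft_force: [0.1, 0.2, -1.1]
opening: 0.0496
grasp_force: 36.9
```

Run:
```python
from h import *
go();print(np.round(ctrl.read_state()["torque"],2))
```

```text
t 47.98 tcp [0.4809 0.3645 0.1803] ang 177.9 open 0.0496 gf 36.9 F [ 0.1  0.2 -1.1] q7 0.21
[-0.01 -0.01  0.04]
```

No contact. Release, rise, and retreat towards the robot, clear of the rack views.

Emit:
apply_moves(
  jaw=[5.3, 5.8, 6.3, 6.5, 6.5, 6.5, 6.5, 6.5, 6.5, 6.5, 6.5, 6.5, 6.5, 6.5, 6.5, 6.5, 6.5, 6.5, 6.5],
  delta_pos=[
    [0, 0, 0],
    [0, 0, 0],
    [0, 0, 0],
    [0, 0, 0],
    [0, 0, 0],
    [0, 0, -1],
    [0, 0, -2],
    [0, 0, -4],
    [0, 0, -6],
    [0, 0, -8],
    [0, 0, -11],
    [0, 0, -13],
    [0, -3, -13],
    [0, -7, -13],
    [0, -11, -13],
    [0, -15, -13],
    [0, -19, -13],
    [0, -23, -13],
    [0, -27, -13],
  ],
  yaw=[0, 0, 0, 0, 0, 0, 0, 0, 0, 0, 0, 0, 0, 0, 0, 0, 0, 0, 0],
)

```text
clock: 49.57
tcp_pos: [0.4706, 0.0931, 0.3115]
eef_rot: [[-0.999, 0.037, 0.002], [0.037, 0.999, -0.0], [-0.002, -0.0, -1.0]]
ft_force: [0.4, -1.4, 0.3]
opening: 0.0649
grasp_force: 0.0
```

Emit:
apply_moves(
  jaw=[6.5, 6.5, 6.5, 6.5, 6.5, 6.5, 6.5, 6.5],
  delta_pos=[
    [-1, -4, 0],
    [-1, -8, 0],
    [-1, -12, 0],
    [-1, -16, 0],
    [-1, -20, 0],
    [-1, -23, 0],
    [-1, -24, 0],
    [-1, -24, 0],
  ],
  yaw=[0, 0, 0, 0, 0, 0, 0, 0],
)

```text
clock: 50.23
tcp_pos: [0.4716, -0.149, 0.3107]
eef_rot: [[-0.999, 0.044, 0.0], [0.044, 0.999, -0.001], [-0.0, -0.001, -1.0]]
ft_force: [-1.2, 0.4, -0.0]
opening: 0.0649
grasp_force: 0.0
```

Run:
```python
from h import *
go()
rings={"a":[.481,.365],"b":[.4735,.255]}
T,S=shot("top"),shot("scene");save(T,"fT");save(S,"fS")
for d,n in((T,"top"),(S,"scene")):
    H=hsv(d);m=((H[...,1]>85)&(H[...,0]<30)).astype(np.uint8)
    for k,r in rings.items():
        # pred head outline: circle r25 at z .15, .198 ; r~19 at .21
        pts=[proj(d,[r[0]+R*np.cos(a),r[1]+R*np.sin(a),z]) for z,R in((.15,.026),(.198,.026),(.21,.019)) for a in np.arange(0,6.28,.1)]
        q=np.array(pts);x0,y0=q.min(0);x1,y1=q.max(0)
        print(n,k,"pred box",np.round([x0,y0,x1,y1],1),"top centre px",np.round(proj(d,[*r,.21]),1))
        w=H[int(y0)-6:int(y1)+8,int(x0)-8:int(x1)+9];
        s=(w[...,1]>85)&(w[...,0]<30)
        ys,xs=np.where(s);print("   mask box",xs.min()+int(x0)-8,ys.min()+int(y0)-6,xs.max()+int(x0)-8,ys.max()+int(y0)-6,"cent",(xs.mean()+int(x0)-8).round(1),(ys.mean()+int(y0)-6).round(1))
H=hsv(T);m=(H[...,1]>85).astype(np.uint8)
n,l,st,ce=cv2.connectedComponentsWithStats(m)
for i in range(1,n):
    if 40<st[i,4]<1500 and 100<st[i,1]<300 and 230<st[i,0]<510: print(st[i],topface(T,l==i,.02),np.median(H[l==i],0))
# wood inside the bin
w=((H[...,0]<30)&(H[...,1]>70)).astype(np.uint8);w[:,:400]=0;w[:,492:]=0;w[:180]=0;w[280:]=0
n,l,st,ce=cv2.connectedComponentsWithStats(w)
for i in range(1,n):
    if st[i,4]>30: print("bin wood",st[i],onz(T,ce[i],.02).round(3))
```

```text
t 50.23 tcp [ 0.4716 -0.149   0.3107] ang 177.5 open 0.0649 gf 0.0 F [-1.2  0.4 -0. ] q7 1.2
top a pred box [148.6 232.2 178.1 255.6] top centre px [158.5 243.9]
   mask box 149 226 186 255 cent 168.0 241.4
top b pred box [198.  234.5 225.4 257.9] top centre px [208.5 246.2]
   mask box 190 228 233 257 cent 211.6 241.0
scene a pred box [493.5 228.2 530.7 267.1] top centre px [517.9 236.7]
   mask box 485 230 530 274 cent 510.5 249.1
scene b pred box [446.  195.5 478.5 232.7] top centre px [466.3 203. ]
   mask box 438 197 475 239 cent 458.6 214.8
[244 109  32  39 793] [786.7 162.2 110.5  73.   13.3] [ 24. 132.  70.]
[378 114  22  23 312] [ 782.7 -179.9   59.3   55.7  -28.2] [ 15.  202.5  95. ]
[309 124  20   8  44] [780.9   5.8  50.3  18.9  88.9] [  6.5 118.5 116. ]
[408 148  14  21 212] [ 694.2 -245.5   54.    27.4  -14.6] [144.  148.  125.5]
[396 241  12  22 103] [ 448.7 -199.8   60.3   14.9   17.6] [ 27. 116.  44.]
[392 292  43  62 835] [ 266.9 -230.8  171.6   50.6   28.4] [175. 133. 194.]
bin wood [ 400  203   92   77 5065] [ 0.465 -0.323  0.02 ]
bin wood [400 244   8  20  56] [ 0.44  -0.205  0.02 ]
```

Both heads match the seated outline within 2 px. Bystanders are unmoved. Move the arm off the bin to check its contents.

Emit:
apply_moves(
  jaw=[6.5, 6.5, 6.5, 6.5, 6.5, 6.5, 6.5, 6.5, 6.5],
  delta_pos=[
    [0, 4, 0],
    [0, 8, 0],
    [0, 12, 0],
    [0, 16, 0],
    [0, 20, 0],
    [0, 22, 0],
    [0, 23, 0],
    [0, 23, 0],
    [0, 23, 0],
  ],
  yaw=[0, 0, 0, 0, 0, 0, 0, 0, 0],
)

```text
clock: 51.08
tcp_pos: [0.48, 0.0843, 0.3103]
eef_rot: [[-0.999, 0.036, -0.0], [0.036, 0.999, -0.001], [0.0, -0.001, -1.0]]
ft_force: [0.8, -0.5, -0.5]
opening: 0.0651
grasp_force: 0.0
```

Run:
```python
from h import *
go();T,S=shot("top"),shot("scene")
H=hsv(T);w=((H[...,0]<35)&(H[...,1]>60)).astype(np.uint8)
n,l,st,ce=cv2.connectedComponentsWithStats(w)
for i in range(1,n):
    if st[i,4]>30 and 100<st[i,1]<300 and 230<st[i,0]<510: print("wood",st[i],onz(T,ce[i],.02).round(3),np.median(H[l==i],0))
H=hsv(S);w=((H[...,0]<35)&(H[...,1]>60)).astype(np.uint8)[100:300,180:420]
n,l,st,ce=cv2.connectedComponentsWithStats(w)
for i in range(1,n):
    if st[i,4]>30: print("S wood",st[i]+[180,100,0,0,0],onz(S,ce[i]+[180,100],.02).round(3))
```

```text
t 51.08 tcp [0.48   0.0843 0.3103] ang 178.0 open 0.0651 gf 0.0 F [ 0.8 -0.5 -0.5] q7 0.74
wood [244 109  19  19 248] [0.808 0.177 0.02 ] [ 21. 255. 144.]
wood [375 114  25  28 384] [ 0.776 -0.175  0.02 ] [ 15. 200.  95.]
wood [308 121  21  11  68] [0.781 0.007 0.02 ] [  9. 101. 118.]
wood [247 124  29  24 190] [0.753 0.153 0.02 ] [ 12.  160.5  75. ]
wood [416 204  21  17 200] [ 0.551 -0.271  0.02 ] [ 18. 147. 152.]
wood [422 223  28  31 423] [ 0.485 -0.287  0.02 ] [ 17. 124. 123.]
S wood [261 140  12  17 155] [ 0.496 -0.309  0.02 ]
S wood [201 208  27  26 502] [ 0.755 -0.213  0.02 ]
S wood [399 220  21  66 664] [0.521 0.2   0.02 ]
S wood [209 235  22  13  85] [ 0.786 -0.149  0.02 ]
S wood [262 270  14  16  75] [0.776 0.003 0.02 ]
S wood [312 276  23  24 435] [0.715 0.102 0.02 ]
```

```bash
python3 -c "
from station import ctrl
print(ctrl.sign_off())"
```

```text
the job is handed in; nothing more can be done
None
```

I handed the job in at about 51 s: the three offcuts on the bench (stub, step, stick) are in the bin, the pale mallet is seated in ring_b and the dark mallet in ring_a, and the bystanders did not move; the sign-off returned no verdict, and with my 14 pictures used up I checked the dark mallet's seating and the bin contents by pixel measurement only.

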